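# Drive the gudgeon pin out of a piston and free the connecting rod

## Robot

A 6-joint arm with a two-finger parallel gripper is mounted at the origin on a cart in front of the work surface, level with it; the furniture and walls round the work are solid. World frame = base frame: x ahead of the robot, y to its left, z up, the work surface at z = 0. Lengths are in mm, angles in rad, forces in N, time in s.
With the tool pointing down it reaches from about 275 to 750 mm from the base axis. Payload 10.2 kg.
Tool frame: the origin (TCP) lies between the finger pads; the fingertips stand 11 mm ahead of it and the grasp point (between the pads) lies 8 mm behind it (ctrl.tip_extent is the distance from the TCP to the fingertips, in mm); z points along the fingers, y is the direction in which the jaws open and shut (so a half turn about z gives the same grasp; the last joint's range is limited). The gripper opens to 85 mm and grips with 20 to 120 N. Pads are 22 mm wide; open, the fingers measure 114 mm over their backs; the gripper's body (76 mm by 85 mm) begins 54 mm behind the grasp point. The pads swing forward as they close: fully open they stand 13 mm farther back than shut.
Start: joints at [-1.47, 0.313, 1.498, -0, 1.331, -0.223], TCP at [167.027, -497.728, 242.294] pointing down, gripper open.
Joint ranges: [-2.94, 2.94], [-0.97, 2.17], [0.19, 2.56], [-1.23, 4.37], [0.02, 3.11], [-2.88, 2.88]. Speed limits (rad/s): [2.39, 2.39, 3.01, 3.14, 3.14, 3.14].

## Interface

Orientations are given as a unit quaternion [w, x, y, z].
In Python, from rig import ctrl gives the robot as it stands.
- The arm moves only by the tool apply_moves, never from a script. Its argument "commands" is a list of rows, each a list of 5 numbers: the finger opening in cm, from 0 to 8.54, then the shift along the tool's x, y, z in cm, then the turn about the tool's z in rad. In form: [[jaw, dx, dy, dz, roll], ...]. A call has 1 to 12 rows; each row shifts and turns the commanded pose from where the row before left it, along the tool's axes as they then stand; what a row does not reach is not made up. A row lasts 1/12 s, in which the tool goes at most 41.7 mm and 7.16 degrees, less where a joint would pass 70% of its speed; a pose out of reach is approached as far as the arm can. A call with a gripper value outside its range is refused whole. The fingers move at their own pace and stop on an object; "squeeze" is the grip in N (left out, the last holds). Time passes only in rows, so rows that do not move let the fingers close. It gives the time, the measured TCP pose, the force and the opening at its end, in the units of the state.
- ctrl.sense(): the state, without advancing time (a new reading comes with each control period).
- ctrl.capture(name): name is "scene" or "top" or "wrist"; returns the picture (420x560x3 uint8, red, green, blue); there is no depth.
- ctrl.camera_info(name): a dict with "fov_y" (degrees; the focal length in pixels is half the picture's height over the tangent of half this angle, whatever the lens; pixels are square), "cx", "cy" (the principal point, pixels), "camera_from_world" (4x4, takes a point from world to camera coordinates). Camera axes: x right, y down, z forward; pixel columns grow to the right and rows downward; lengths in mm; the calibration is good to about 2 mm. The wrist camera is an equidistant fisheye: a pixel r from the principal point sees the ray r / f radians off the axis. A picture is of the moment at which its call begins: read the wrist's pose just before it. camera_info takes no time and is no camera call; for the wrist camera it gives the pose at the moment of the call.
- ctrl.finish_job(): hands the job in, once; it reports no verdict.
The state is a dict: "time_s": time; "joints": joint angles; "dq": joint speeds; "tau": joint torques, N m; "eef_pos": TCP position; "ee_rot": TCP orientation; "force": force on the tool from outside, world axes, zero at the start; "wrist_torque": the same for the moment, N m; "grip_width": opening from 0.0 (shut) to 1.0 (fully open).
Only numpy, scipy, OpenCV 4.12 (cv2) and the standard library are available. Lean on these libraries where they do the work, as an engineer would, in place of code of your own. Each camera call takes 0.05 s, during which the arm holds its last target.

## Task

Strip this piston: slide the empty loose blue bin up against the holding fixture, low front first, so that it stands under the far end of the gudgeon pin, then drive the pin out of the piston with the steel drift from the opposite side so that it drops into the bin and never onto the bench. Draw the drift back out, lay it down on the bench, then lift the freed connecting rod out of the piston and set it down inside the bin with its pin, without dropping it. Leave the bearing and the pinion where they lie.

Things in the scene. Friction and masses are not known exactly. Their poses are not given: they have to be found in the camera images.
- piston: Aluminium piston, 70 mm across, clamped crown down in a fixed steel fixture (base plate 72 mm along x, 170 along y). Origin: on the bench under its middle; +x is the way the pin must leave (to the bin), +z up. The base plate ends at x = 36 mm, the crown reaches up to z = 40, the skirt (+y and -y sides only) to z = 90. The pin's bore runs along x at z = 62 mm.
- piston_entry (a point): Centre of the bore's mouth on the drift's side, at x = -30, z = 62 mm in the piston's frame. The bore is 19 mm across and open at both ends: one boss from x = -30 to -10.5 mm, the rod's small eye, the other boss from x = 10.5 to 30 mm. Free to reach along x.
- piston_exit (a point): Centre of the bore's mouth on the bin's side, at x = 30, z = 62 mm in the piston's frame.
- pin: Loose steel gudgeon pin, 18 mm diameter, 56 mm long. Origin at its centre, its own x along it. At the start it sits in the bore, 2 mm inside either mouth, through both bosses and the rod's small eye. A push fit: 5 to 15 N along x moves it. It drops free when its rear end has passed the exit mouth (58 mm of travel).
- rod: Loose steel connecting rod, 0.26 kg, 141 mm long, hung on the pin. Origin: centre of its small eye (28 mm across, 18 thick); own x along the eye's axis, own z to the big end. It leans about 0.6 rad from upright to the piston's -y side, against the skirt. Shank 14 mm thick, 16 wide. Once pin and drift are out of its eye it sinks 8 mm and stays leaning; it lifts straight up.
- rod_shoulder (a point): Solid shoulder between the rod's shank and big end, 78 mm from the small eye: 18 mm thick along the rod's x, 30 mm wide. The place to pinch the rod from above, fingers closing along the rod's x. As it leans, the big end's top is some 42 mm higher than this point.
- rod_big_end (a point): Centre of the rod's big end, 100 mm from the small eye: a ring 50 mm across with a 36 mm hole, 18 mm thick.
- drift: Loose steel drift punch, 0.22 kg, 165 mm long: octagonal body 90 mm long, 20 across flats, then a round nose 75 mm long, 13 diameter. Origin on its axis, mid-body; +x toward the nose; centre of mass at x = +20 mm. It lies on a flat, axis level, 10 mm over the bench. Its body does not enter the bore: the shoulder meets the boss when the tip is 15 mm out of the exit mouth.
- drift_tip (a point): Tip of the drift's nose, on its axis, 120 mm from its origin.
- catch_bin: Loose empty blue bin, 156 mm along x, 144 along y, 0.15 kg; it slides on the bench (the stack of like bins at the back is fixed). Origin: middle of its underside. The low front at x = -78 mm (30 mm high) faces the fixture. 10 mm rims, to pinch from above, at z = 70 mm: back, x = 73 mm; sides, y = +-67 mm (x = -15 to 70). Inside 138 x 130 mm, floor 2 mm. Home, its front touches the base plate.
- bearing: Ball bearing lying flat, 52 mm across, 15 mm high; origin under its centre. Bystander.
- pinion: Small steel gear lying flat, 56 mm across, 28 mm high; origin under its centre. Bystander.

How it is judged (in metres and radians):
On the way, in this order (a step that is already met when the one before it is completed fails the run):
1. the bin stands against the fixture under the exit, the pin still home (x of catch_bin in the frame of piston below 0.127 m and y of catch_bin in the frame of piston between -0.035 and 0.035 m and angle between the x axis of catch_bin and the x axis of piston, either way round below 0.2 rad and x of pin in the frame of piston below 0.005 m), for 0.2 s.
2. the drift's nose has driven the pin right through the bore (x of drift_tip in the frame of piston_exit above -0.01 m and y of drift_tip in the frame of piston_exit between -0.006 and 0.006 m and z of drift_tip in the frame of piston_exit between -0.006 and 0.006 m and x of pin in the frame of piston above 0.045 m).
3. the pin is in the bin and the drift is drawn out and laid on the bench (height (world z) of pin below 0.042 m and x of pin in the frame of catch_bin between -0.075 and 0.07 m and height (world z) of drift below 0.016 m and angle between drift's own x axis and vertical above 1.45 rad and horizontal distance between drift_tip and piston above 0.035 m and contact force between the fingers and drift below 0.1 N), for 0.2 s.
4. the rod is lifted out of the piston (z of rod in the frame of piston above 0.08 m), for 0.1 s.
At the end, for the whole second after the job is handed in: Pin in the bin (centre under 42 mm high); rod in the bin, one end down (small eye's centre under 30 mm high or big end's under 40 mm), shoulder within the bin's outline; bin upright on the bench; drift lying level on the bench; rod and drift at rest (height (world z) of pin below 0.042 m and x of pin in the frame of catch_bin between -0.075 and 0.07 m and y of pin in the frame of catch_bin between -0.068 and 0.068 m and x of rod in the frame of catch_bin between -0.075 and 0.075 m and y of rod in the frame of catch_bin between -0.07 and 0.07 m and x of rod_shoulder in the frame of catch_bin between -0.085 and 0.078 m and y of rod_shoulder in the frame of catch_bin between -0.075 and 0.075 m and (height (world z) of rod below 0.03 m or height (world z) of rod_big_end below 0.04 m) and linear speed of each of rod, drift below 0.03 m/s and angle between catch_bin's own z axis and vertical below 0.1 rad and height (world z) of catch_bin between -0.01 and 0.01 m and height (world z) of drift between 0 and 0.016 m); the robot touches nothing.
It fails at once if the pin drops onto the bench outside the bin (height (world z) of pin below 0.03 m and (x of pin in the frame of catch_bin below -0.08 m or x of pin in the frame of catch_bin above 0.08 m or y of pin in the frame of catch_bin below -0.075 m or y of pin in the frame of catch_bin above 0.075 m)).
It fails at once if the rod is dropped (contact force between the fingers and rod below 0.05 N and linear speed of rod above 1.15 m/s).
It fails at once if the bearing is disturbed (distance of bearing from where it was at the start of the episode above 0.03 m).
It fails at once if the pinion is disturbed (distance of pinion from where it was at the start of the episode above 0.03 m).
It also fails if it takes over 64 s, if anything falls off the work surface, if the arm or the gripper's body presses on something with over 40 N, if the wrist force passes 120 N, or if a joint passes its speed limit or range.

## Working session

There is one attempt and no reset: what is moved stays moved. The work goes in short steps, Python scripts to look and compute and a tool call to move; the robot and the scene stay as the last step left them, time stands still between calls to the robot, and variables do not carry over. Pictures are saved under pics/ and viewed, and the job is handed in when it is done.

Besides the shell and the picture viewer there is one more tool, called after "Call:" in YAML: its name, and indented under it one key for each argument. apply_moves: Moves the arm, as the interface text tells. Its arguments: {"type":"object","properties":{"commands":{"type":"array"},"squeeze":{"type":"number"}},"required":["commands"]}

```bash
ls; mkdir -p pics
python3 - <<'E'
from rig import ctrl
import cv2
print(ctrl.sense())
for n in ("scene","top","wrist"):
    im=ctrl.capture(n); cv2.imwrite(f"pics/{n}0.png",im[:,:,::-1]); i=ctrl.camera_info(n); print(n,i)
E
```

```text
pics
{'time_s': 0.0, 'joints': array([-1.47043137e+00,  3.13453673e-01,  1.49843495e+00, -9.11411670e-06,
        1.33097989e+00, -2.23391592e-01]), 'dq': array([ 4.53910585e-04, -1.60034762e-03,  1.33511937e-03,  5.90233599e-04,
        2.29194643e-04,  1.96444959e-05]), 'tau': array([-6.59196780e-05, -4.12264323e+01, -2.59745711e+01, -1.85056447e-04,
        4.10642795e-03, -6.31319210e-06]), 'eef_pos': array([ 166.98445739, -497.48518491,  241.73398645]), 'ee_rot': array([-6.36993214e-04,  9.86925923e-01,  1.61173249e-01,  3.47987234e-05]), 'force': array([ 0.3454768 , -0.50342318, -0.33108028]), 'wrist_torque': array([-0.01923338,  0.00733345,  0.04898868]), 'grip_width': 1.0006496758466383}
scene {'fov_y': 57.757125979383765, 'cx': 284.07688840820134, 'cy': 214.16759255635762, 'camera_from_world': array([[ 8.84889478e-01, -4.65600025e-01,  1.36831427e-02,
        -5.50228168e+02],
       [-2.11041963e-01, -4.26934160e-01, -8.79311386e-01,
         1.35051099e+02],
       [ 4.15249204e-01,  7.75205676e-01, -4.76050689e-01,
         8.56968971e+02],
       [ 0.00000000e+00,  0.000
[... 251 characters left out ...]
  [-9.89891233e-01, -1.61302666e-02, -1.40908342e-01,
         5.05933050e+02],
       [ 1.41154726e-01, -1.53135660e-02, -9.89869101e-01,
         9.74047086e+02],
       [ 0.00000000e+00,  0.00000000e+00,  0.00000000e+00,
         1.00000000e+00]])}
wrist {'fov_y': 65.70646984690485, 'cx': 282.0423561551161, 'cy': 213.44727199172735, 'camera_from_world': array([[ 3.17536516e-01, -9.48245070e-01, -1.35988259e-03,
        -5.24767581e+02],
       [-9.15762242e-01, -3.07030589e-01,  2.59059324e-01,
        -3.47433973e+01],
       [-2.46069252e-01, -8.10154660e-02, -9.65860454e-01,
         3.78155664e+02],
       [ 0.00000000e+00,  0.00000000e+00,  0.00000000e+00,
         1.00000000e+00]])}
```

View pics/top0.png

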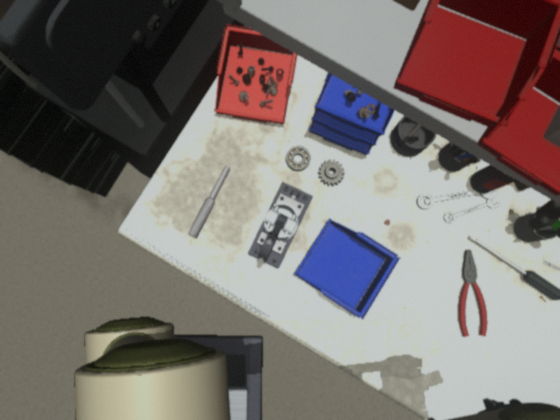

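View pics/scene0.png

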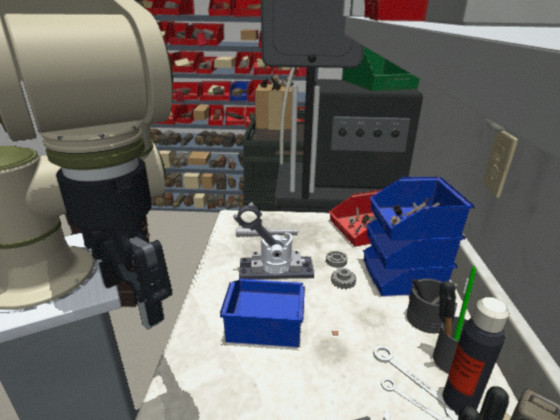

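View pics/wrist0.png

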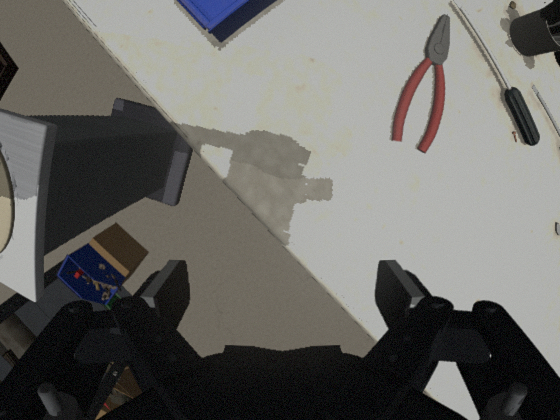

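```bash
cat > h.py <<'E'
import numpy as np, cv2, math
from rig import ctrl
def K(i): return 210/math.tan(math.radians(i['fov_y']/2))
def ray(info,px,fish=False):
    f=K(info); d=np.array([px[0]-info['cx'],px[1]-info['cy']],float)
    if fish:
        r=np.hypot(*d); th=r/f; v=np.array([*(d/max(r,1e-9)*math.sin(th)),math.cos(th)])
    else: v=np.array([d[0]/f,d[1]/f,1.]); v/=np.linalg.norm(v)
    T=info['camera_from_world']; R=T[:3,:3]; c=-R.T@T[:3,3]
    return c,R.T@v
def onz(info,px,z,fish=False):
    c,d=ray(info,px,fish); return c+d*(z-c[2])/d[2]
def tri(*rs):
    A=np.zeros((3,3));b=np.zeros(3)
    for c,d in rs:
        P=np.eye(3)-np.outer(d,d);A+=P;b+=P@c
    p=np.linalg.solve(A,b)
    return p,[np.linalg.norm((np.eye(3)-np.outer(d,d))@(p-c)) for c,d in rs]
def proj(info,p,fish=False):
    T=info['camera_from_world'];q=T[:3,:3]@np.asarray(p,float)+T[:3,3];f=K(info)
    if fish:
        r=np.hypot(q[0],q[1]);th=math.atan2(r,q[2]);return info['cx']+f*th*q[0]/r,info['cy']+f*th*q[1]/r
    return info['cx']+f*q[0]/q[2],info['cy']+f*q[1]/q[2]
def crop(img,x0,y0,x1,y1,s,name):
    c=cv2.resize(img[y0:y1,x0:x1],None,fx=s,fy=s,interpolation=cv2.INTER_CUBIC); cv2.imwrite('pics/'+name,c)
E
python3 - <<'E'
from h import *
t=cv2.imread('pics/top0.png');s=cv2.imread('pics/scene0.png')
crop(t,180,150,310,280,4.6,'t_a.png');crop(t,280,200,410,330,4.6,'t_b.png');crop(s,200,190,370,360,3.5,'s_a.png')
E
```

```text
(no output)
```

View pics/t_a.png

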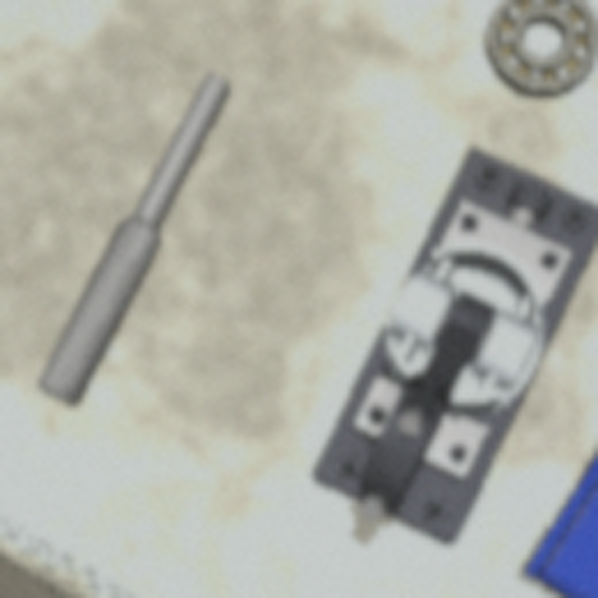

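View pics/t_b.png

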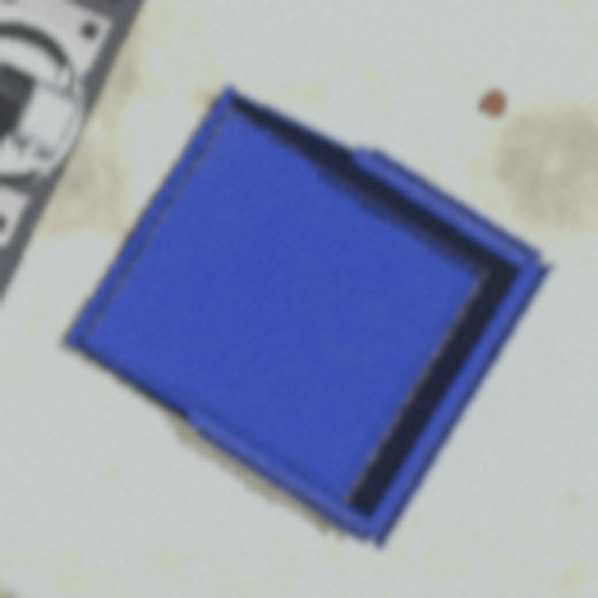

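View pics/s_a.png

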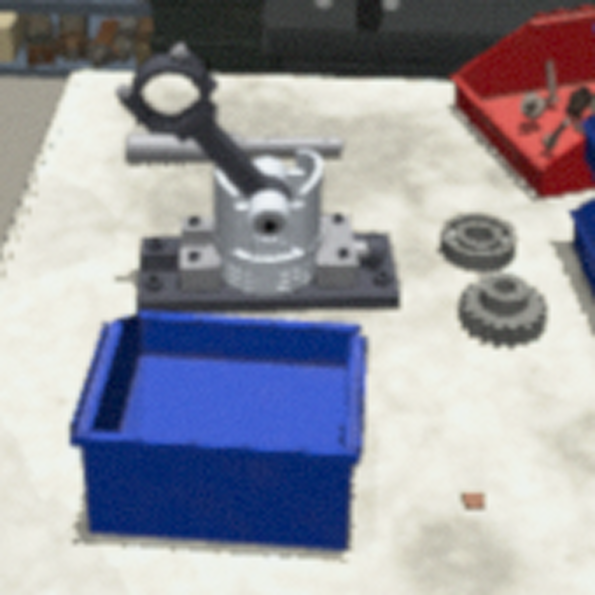

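Run:
```python
from h import *
ti=ctrl.camera_info('top'); si=ctrl.camera_info('scene')
T=lambda x,y:(180+x/4.6,150+y/4.6)
T2=lambda x,y:(280+x/4.6,200+y/4.6)
S=lambda x,y:(200+x/3.5,190+y/3.5)
print('robot base px',proj(ti,[0,0,0]))
print('bin height check, plate height guesses')
for z in (8,14,20):
    c=[onz(ti,T(*p),z) for p in [(472,148),(318,478),(452,545),(603,213)]]
    print(z,[np.round(p[:2],1) for p in c],[round(np.linalg.norm(c[i]-c[(i+1)%4]),1) for i in range(4)])
    m=sum(c)/4; d=(c[0]-c[1]+c[3]-c[2]); print(' mid',m.round(1),'y yaw',math.atan2(d[1],d[0]))
# drift
a=onz(ti,T(61,395),10);b=onz(ti,T(147,228),10);e=onz(ti,T(217,80),10)
print('drift',a.round(1),b.round(1),e.round(1),np.linalg.norm(a-e),np.linalg.norm(b-e),math.atan2(*(e-a)[1::-1]))
# bin rim corners outer at z=70 back: (547,265),(378,545); front bottom (70,343),(229,90) 
bk=[onz(ti,T2(*p),70) for p in [(547,265),(378,545)]]
fr=[onz(ti,T2(*p),30) for p in [(229,90),(68,343)]]
print('bin back',[p.round(1) for p in bk],np.linalg.norm(bk[0]-bk[1]),'front',[p.round(1) for p in fr],np.linalg.norm(fr[0]-fr[1]))
mb=sum(bk)/2;mf=sum(fr)/2;print(mb,mf,np.linalg.norm((mb-mf)[:2]),math.atan2(*(mb-mf)[1::-1]), math.atan2(*(bk[0]-bk[1])[1::-1])-math.pi/2)
# exit hole two views
# bore exit in scene
h=ray(si,S(268,227)); 
print('drift scene check', [np.round(proj(si,p),1) for p in (a,b,e)], S(127,150),S(342,150))
```

```text
robot base px (np.float64(164.90550177024699), np.float64(467.1110471712372))
bin height check, plate height guesses
8 [array([ 575.7, -225.2]), array([ 422.1, -157.3]), array([ 392.8, -218.5]), array([ 546.1, -286.1])] [np.float64(167.9), np.float64(67.8), np.float64(167.6), np.float64(67.7)]
 mid [ 484.2 -221.8    8. ] y yaw -0.4160449162285201
14 [array([ 574.4, -225.1]), array([ 421.8, -157.6]), array([ 392.6, -218.4]), array([ 545.1, -285.6])] [np.float64(166.9), np.float64(67.4), np.float64(166.6), np.float64(67.3)]
 mid [ 483.5 -221.7   14. ] y yaw -0.41604491622851986
20 [array([ 573.2, -224.9]), array([ 421.5, -157.8]), array([ 392.5, -218.2]), array([ 544. , -285.1])] [np.float64(165.9), np.float64(67.0), np.float64(165.6), np.float64(66.9)]
 mid [ 482.8 -221.5   20. ] y yaw -0.41604491622851963
drift [457.8 -40.1  10. ] [535.3 -76.5  10. ] [ 605.3 -106.6   10. ] 161.76483118482614 76.21865106748764 -0.42392168045297995
bin back [array([ 415.8, -454.5,   70. ]), array([ 297.6, -380.8,   70. ])] 139.39056407647007 front [array([ 494.2, -323.2,   30. ]), array([ 380.4, -251.8,   30. ])] 134.289966979464
[ 356.70539909 -417.62646413   70.        ] [ 437.30438343 -287.48833189   30.        ] 153.0755687283802 -2.125310915519016 -2.128244354278844
drift scene check [array([236.5, 231.8]), array([268.8, 231.4]), array([297.2, 230.6])] (236.28571428571428, 232.85714285714286) (297.7142857142857, 232.85714285714286)
```

Call:
apply_moves:
  commands:
    - [8.5,2.6,-0.23,1.4,0]
    - [8.5,2.6,-0.23,1.4,0]
    - [8.5,2.6,-0.23,1.4,0]
    - [8.5,2.6,-0.23,1.4,0]
    - [8.5,2.6,-0.23,1.4,0]
    - [8.5,2.6,-0.23,1.4,0]
    - [8.5,2.6,-0.23,1.4,0]
    - [8.5,2.6,-0.23,1.4,0]
    - [8.5,0,0,0,-0.12]
    - [8.5,0,0,0,-0.12]
    - [8.5,0,0,0,-0.12]
    - [8.5,0,0,0,-0.12]
  squeeze: 40

```text
time_s: 1.15
eef_pos: [358.5, -413.8, 129.9]
ee_rot: [-0.0, 0.919, 0.394, -0.0]
force: [-0.7, -0.2, -0.1]
grip_width: 0.998
```

Call:
apply_moves:
  commands:
    - [8.5,0,0,0,-0.12]
    - [8.5,0,0,0,-0.12]
    - [8.5,0,0,0,-0.12]
    - [8.5,0,0,0,-0.12]
    - [8.5,0,0,0,-0.12]
    - [8.5,0,0,0,-0.12]
    - [8.5,0,0,0,-0.12]
    - [8.5,0,0,0,-0.12]
    - [8.5,0,0,0,-0.12]
    - [8.5,0,0,0,-0.12]
    - [8.5,0,0,0,-0.12]
    - [8.5,0,0,0,-0.12]

```text
time_s: 2.15
eef_pos: [358.3, -414.0, 130.1]
ee_rot: [-0.0, 0.431, 0.902, 0.0]
force: [-0.2, -0.6, -0.6]
grip_width: 0.996
```

```bash
cat >> h.py <<'E'
from scipy.spatial.transform import Rotation as Ro
def tool():
    s=ctrl.sense(); q=s['ee_rot']; R=Ro.from_quat([q[1],q[2],q[3],q[0]]).as_matrix()
    return s,R
def go(p,yaw=None):
    s,R=tool(); d=R.T@(np.array(p,float)-s['eef_pos']); y=math.atan2(R[1,0],R[0,0])
    print('t',round(s['time_s'],2),'tcp',s['eef_pos'].round(1),'yaw',round(y,3),'tilt',R[:,2].round(3),'F',s['force'].round(1),'w',round(s['grip_width'],3),'j6',s['joints'][5].round(2))
    print('cm tool',(d/10).round(2),'roll',None if yaw is None else round(-((yaw-y+math.pi)%(2*math.pi)-math.pi),3))
E
python3 - <<'E'
from h import *
go([359,-413.5,60],2.585)
cv2.imwrite('pics/w1.png',ctrl.capture('wrist')[:,:,::-1])
E
```

```text
t 2.15 tcp [ 358.3 -414.   130.1] yaw 2.25 tilt [-0.     0.001 -1.   ] F [-0.2 -0.6 -0.6] w 0.996 j6 -1.75
cm tool [-0.01  0.09  7.01] roll -0.335
```

View pics/w1.png

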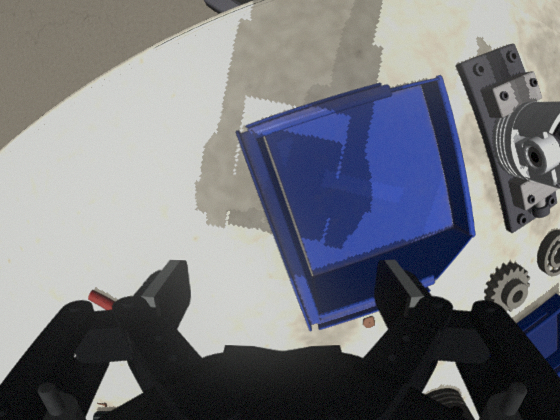

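Call:
apply_moves:
  commands:
    - [8.5,0,0,0,-0.112]
    - [8.5,0,0,0,-0.112]
    - [8.5,0,0,0,-0.111]
    - [8.5,0,0,2.5,0]
    - [8.5,0,0,2.5,0]
    - [8.5,0,0,2.0,0]
    - [0,0,0,0,0]
    - [0,0,0,0,0]
    - [0,0,0,0,0]
    - [0,0,0,0,0]
    - [0,0,0,0,0]
    - [0,0,0,0,0]
  squeeze: 50

```text
time_s: 3.2
eef_pos: [358.6, -414.4, 61.1]
ee_rot: [0.001, 0.278, 0.961, -0.001]
force: [0.5, 0.2, -0.0]
grip_width: 0.136
```

Run:
```python
from h import *
go([359,-413.5,60],2.585)
cv2.imwrite('pics/w2.png',ctrl.capture('wrist')[:,:,::-1])
t=ctrl.capture('top')[:,:,::-1];cv2.imwrite('pics/t2.png',t);crop(t,240,180,410,350,3.5,'t2c.png')
```

```text
t 3.2 tcp [ 358.6 -414.4   61.1] yaw 2.578 tilt [ 0.001 -0.001 -1.   ] F [ 0.5  0.2 -0. ] w 0.136 j6 -2.08
cm tool [0.01 0.1  0.11] roll -0.007
```

View pics/w2.png

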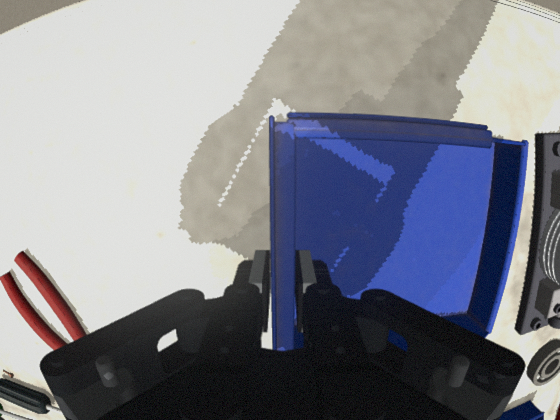

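View pics/t2c.png

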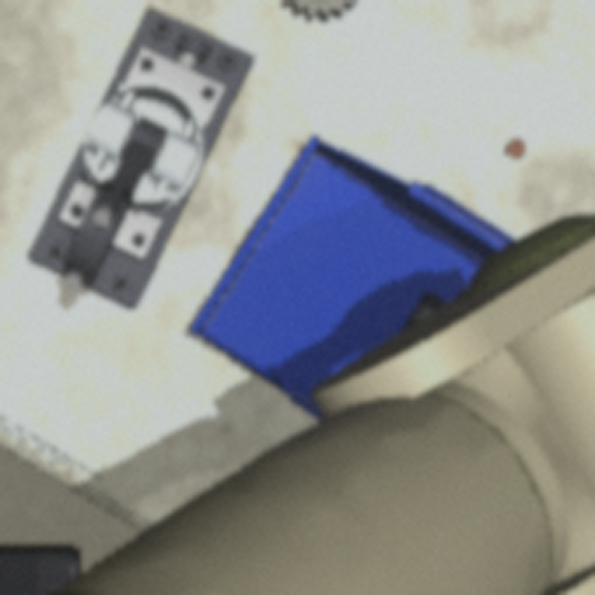

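Call:
apply_moves:
  commands:
    - [0,0,0,0,-0.04]
    - [0,0,0,0,-0.04]
    - [0,0,0,0,-0.04]
    - [0,0,0,0,-0.03]
  squeeze: 70

```text
time_s: 3.63
eef_pos: [358.9, -414.7, 61.3]
ee_rot: [0.001, 0.204, 0.979, -0.001]
force: [1.7, -0.1, 4.7]
grip_width: 0.095
```

Run:
```python
from h import *
P=np.array([483.7,-221.7,0]);y=-1.987;px=np.array([math.cos(y),math.sin(y),0]);py=np.array([-px[1],px[0],0])
go(P+196*px+[0,0,61],-.416+math.pi)
```

```text
t 3.63 tcp [ 358.9 -414.7   61.3] yaw 2.73 tilt [ 0.002 -0.002 -1.   ] F [ 1.7 -0.1  4.7] w 0.095 j6 -2.23
cm tool [-3.62  3.08  0.03] roll 0.004
```

Call:
apply_moves:
  commands:
    - [0,-0.9,0.77,0,0]
    - [0,-0.9,0.77,0,0]
    - [0,-0.9,0.77,0,0]
    - [0,-0.9,0.77,0,0]
    - [0,0,0,0,0]

```text
time_s: 4.05
eef_pos: [405.4, -400.4, 61.2]
ee_rot: [0.001, 0.204, 0.979, -0.001]
force: [3.3, 0.9, 5.8]
grip_width: 0.093
```

Run:
```python
from h import *
P=np.array([483.7,-221.7,0]);y=-1.987;px=np.array([math.cos(y),math.sin(y),0]);py=np.array([-px[1],px[0],0])
go(P+189*px+[0,0,61],-.416+math.pi)
cv2.imwrite('pics/w3.png',ctrl.capture('wrist')[:,:,::-1])
t=ctrl.capture('top')[:,:,::-1];cv2.imwrite('pics/t3.png',t);crop(t,240,180,410,350,3.5,'t3c.png')
```

```text
t 4.05 tcp [ 405.4 -400.4   61.2] yaw 2.73 tilt [ 0.002 -0.002 -1.   ] F [3.3 0.9 5.8] w 0.093 j6 -2.14
cm tool [0.06 0.61 0.02] roll 0.004
```

View pics/w3.png

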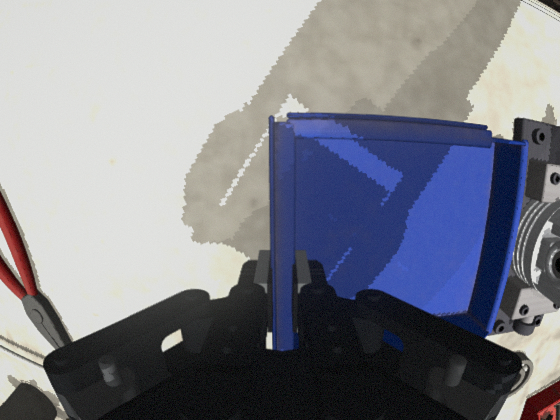

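View pics/t3c.png

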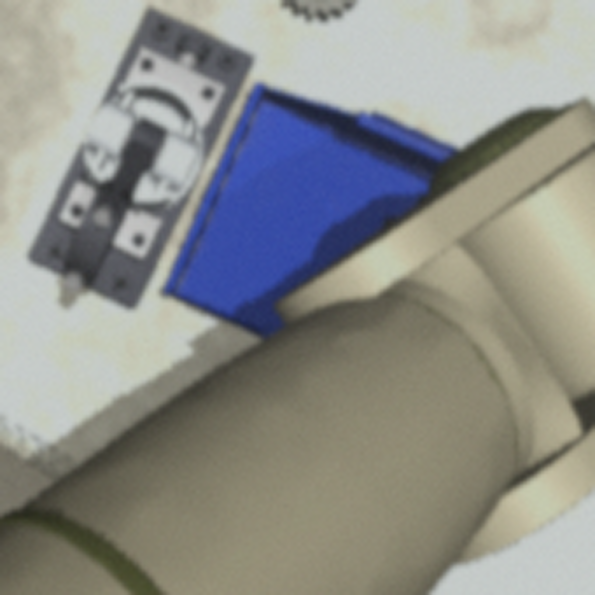

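Call:
apply_moves:
  commands:
    - [0,0,0.25,0,0]
    - [0,0,0.25,0,0]
    - [0,0,0.2,0,0]
    - [0,0,0,0,0]

```text
time_s: 4.48
eef_pos: [406.7, -394.7, 61.3]
ee_rot: [0.001, 0.205, 0.979, -0.001]
force: [-0.8, -2.7, 6.7]
grip_width: 0.096
```

Call:
apply_moves:
  commands:
    - [0,0,0.2,0,0]
    - [0,0,0,0,0]

```text
time_s: 4.65
eef_pos: [407.4, -393.1, 61.2]
ee_rot: [0.001, 0.205, 0.979, -0.001]
force: [-1.4, -4.2, 5.9]
grip_width: 0.093
```

Run:
```python
from h import *
go([406,-394,61],2.73)
t=ctrl.capture('scene')[:,:,::-1];crop(t,180,190,350,360,3.5,'s4c.png')
t=ctrl.capture('top')[:,:,::-1];crop(t,240,180,410,350,3.5,'t4c.png')
```

```text
t 4.65 tcp [ 407.4 -393.1   61.2] yaw 2.729 tilt [ 0.001 -0.003 -1.   ] F [-1.4 -4.2  5.9] w 0.093 j6 -2.13
cm tool [ 0.1  -0.14  0.02] roll -0.001
```

View pics/t4c.png

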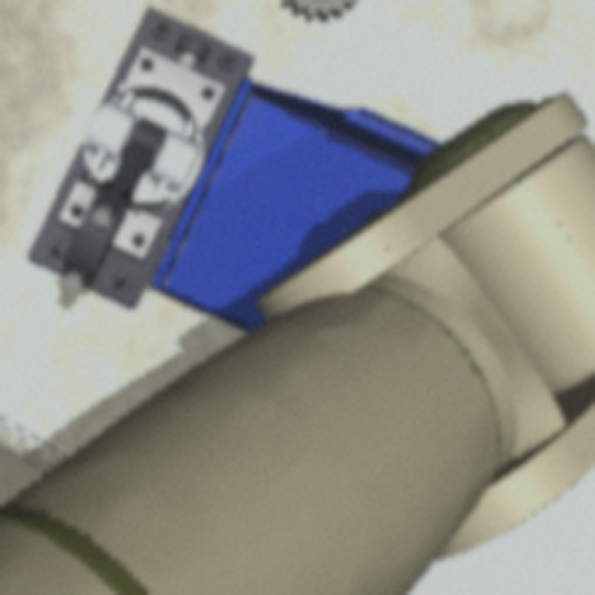

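View pics/s4c.png

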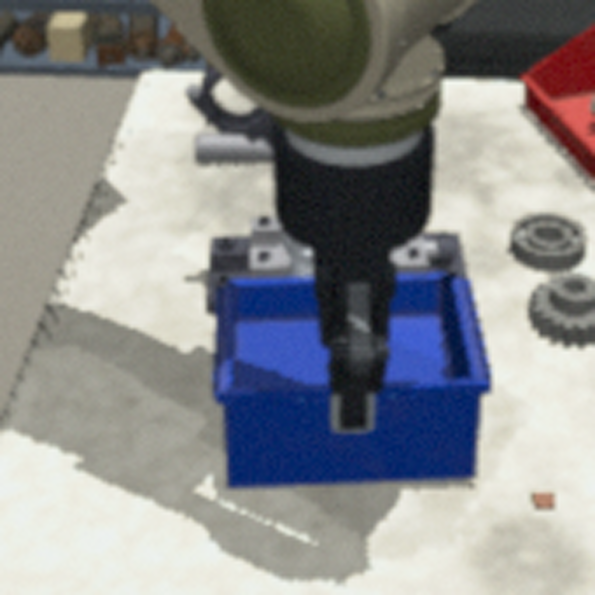

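Call:
apply_moves:
  commands:
    - [8.5,0,0,0,0]
    - [8.5,0,0,0,0]
    - [8.5,0,0,0,0]
    - [8.5,0,0,0,0]
    - [8.5,0,0,-3.0,0]
    - [8.5,0,0,-3.0,0]
    - [8.5,0,0,-3.0,0]
    - [8.5,0,0,-3.0,0]
    - [8.5,0,0,-3.0,0]
    - [8.5,0,0,-3.0,0]
    - [8.5,0,0,-1,0]

```text
time_s: 5.67
eef_pos: [407.9, -392.8, 254.7]
ee_rot: [0.002, 0.205, 0.979, -0.002]
force: [0.1, -0.1, -0.1]
grip_width: 0.998
```

Call:
apply_moves:
  commands:
    - [8.5,0.37,2.86,0,0]
    - [8.5,0.37,2.86,0,0]
    - [8.5,0.37,2.86,0,0]
    - [8.5,0.37,2.86,0,0]
    - [8.5,0.37,2.86,0,0]
    - [8.5,0.37,2.86,0,0]
    - [8.5,0.37,2.86,0,0]
    - [8.5,0.37,2.86,0,0]
    - [8.5,0.37,2.86,0,0]
    - [8.5,0.37,2.86,0,0]
    - [8.5,0.37,2.86,0,0]
    - [8.5,0.37,2.86,0,0]

```text
time_s: 6.67
eef_pos: [504.3, -58.4, 249.7]
ee_rot: [-0.001, 0.205, 0.979, 0.0]
force: [0.4, 0.1, -0.0]
grip_width: 0.996
```

Call:
apply_moves:
  commands:
    - [8.5,0,0,2.5,0]
    - [8.5,0,0,2.5,0]
    - [8.5,0,0,2.5,0]
    - [8.5,0,0,2.5,0]
    - [8.5,0,0,0,0]

```text
time_s: 7.08
eef_pos: [501.9, -59.0, 145.7]
ee_rot: [-0.004, 0.205, 0.979, 0.001]
force: [-1.5, -0.9, -1.2]
grip_width: 0.995
```

Run:
```python
from h import *
import pickle
go([504,-61.3,12],2.718)
i=ctrl.camera_info('wrist');w=ctrl.capture('wrist')[:,:,::-1];cv2.imwrite('pics/w5.png',w);pickle.dump(i,open('w5.pkl','wb'))
t=ctrl.capture('scene')[:,:,::-1];cv2.imwrite('pics/s5.png',t);crop(t,180,190,350,360,3.5,'s5c.png')
t=ctrl.capture('top')[:,:,::-1];cv2.imwrite('pics/t5.png',t);crop(t,240,180,410,350,3.5,'t5c.png')
```

```text
t 7.08 tcp [501.9 -59.  145.7] yaw 2.729 tilt [-0.008  0.003 -1.   ] F [-1.5 -0.9 -1.2] w 0.995 j6 -1.51
cm tool [-0.4  -0.12 13.37] roll 0.011
```

View pics/w5.png

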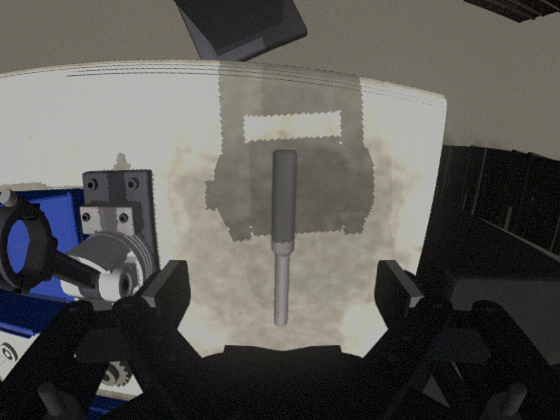

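View pics/s5c.png

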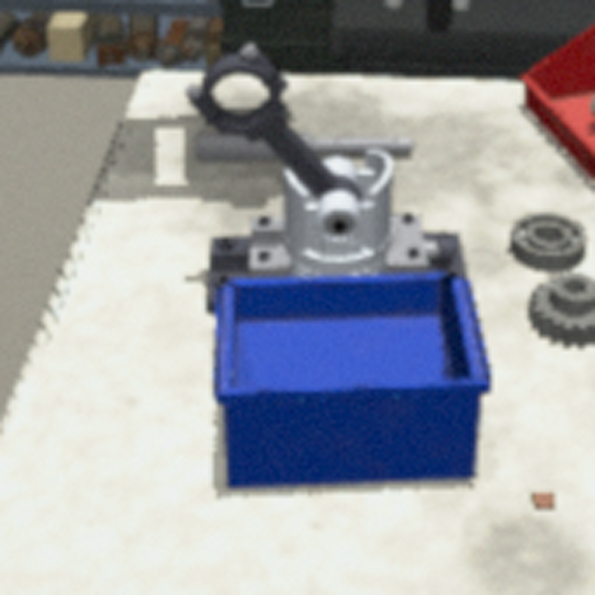

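View pics/t5c.png

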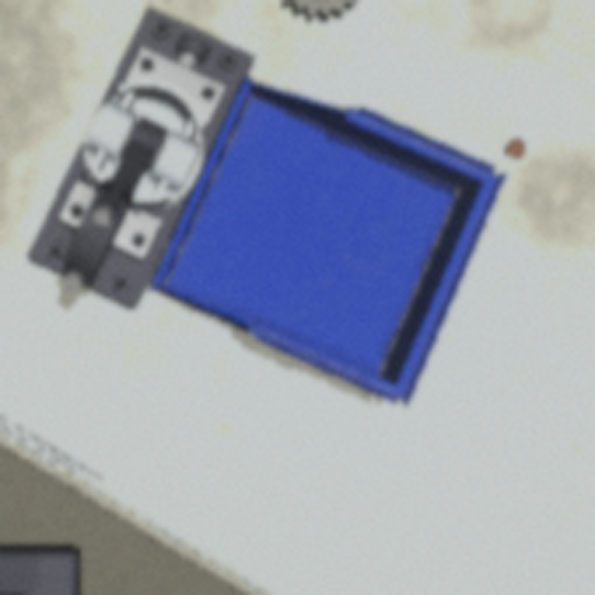

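Run:
```python
from h import *
import pickle
i=pickle.load(open('w5.pkl','rb'));w=cv2.imread('pics/w5.png');ti=ctrl.camera_info('top')
for n,p in (('tail',(285,151)),('sh',(283,250)),('tip',(281,326))): print(n,onz(i,p,10,True).round(1))
for n,p in (('tailedge',(285,150)),): print(onz(i,p,14,True))
crop(w,60,150,190,320,3.5,'w5c.png')
T=lambda x,y:(240+x/3.5,180+y/3.5)
bk=[onz(ti,T(*p),70) for p in [(503,177),(406,402)]]
fr=[onz(ti,T(*p),30) for p in [(247,80),(154,287)]]
mb=sum(bk)/2;mf=sum(fr)/2;print(mb,mf,math.atan2(*(mb-mf)[1::-1]), math.atan2(*(bk[0]-bk[1])[1::-1])-math.pi/2)
c=(mb+mf)/2
P=np.array([483.7,-221.7,0]);y=-1.987;px=np.array([math.cos(y),math.sin(y),0]);py=np.array([-px[1],px[0],0])
print('bin in piston',(c-P)@px,(c-P)@py)
```

```text
tail [457.8 -38.3  10. ]
sh [536.  -74.4  10. ]
tip [ 608.8 -108.3   10. ]
[456.79178074 -37.94089253  14.        ]
[ 405.628386   -397.27232798   70.        ] [ 467.00236657 -256.42719428   30.        ] -1.981741230271202 -1.988914257096752
bin in piston 115.33034619091072 -0.82829822003864
```

View pics/w5c.png

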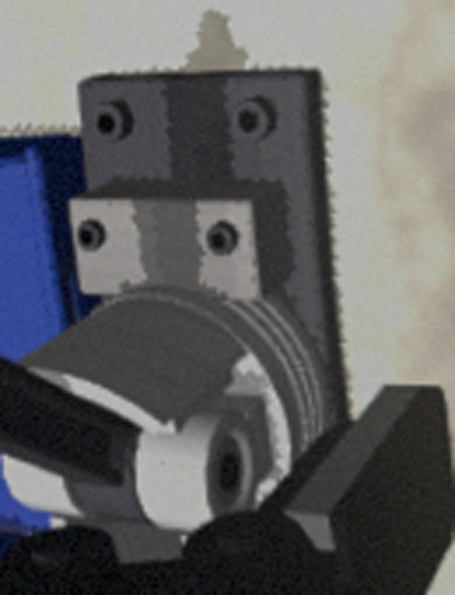

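Run:
```python
from h import *
import pickle
i=pickle.load(open('w5.pkl','rb'));ti=ctrl.camera_info('top');si=ctrl.camera_info('scene')
e=onz(i,(126.3,283.7),62,True);print('entry wrist',e)
P=np.array([483.7,-221.7,0]);y=-1.987;px=np.array([math.cos(y),math.sin(y),0]);py=np.array([-px[1],px[0],0])
print('pred',P-30*px+[0,0,62],'in piston',(e-P)@px,(e-P)@py)
# exit from scene
x=(180+339/3.5,190+226/3.5);e2=onz(si,x,62);print('exit scene',e2,(e2-P)@px,(e2-P)@py)
```

```text
entry wrist [ 496.15385641 -194.89272004   62.        ]
pred [ 495.82873417 -194.26108954   62.        ] in piston -29.55373561251339 0.5527292812758731
exit scene [ 471.32101397 -250.41348663   62.        ] 31.26694065109818 0.28641190009640205
```

Call:
apply_moves:
  commands:
    - [6,-0.2,-0.1,2.4,0.01]
    - [6,-0.2,-0.1,2.4,0]
    - [6,0,0,2.4,0]
    - [6,0,0,2.4,0]
    - [6,0,0,2.0,0]
    - [6,0,0,1.2,0]
    - [6,0,0,0,0]
  squeeze: 100

```text
time_s: 7.82
eef_pos: [507.0, -63.4, 21.6]
ee_rot: [-0.001, 0.21, 0.978, 0.0]
force: [-0.3, -0.5, -0.5]
grip_width: 0.705
```

Run:
```python
from h import *
go([505,-61,13],2.712)
```

```text
t 7.82 tcp [507.  -63.4  21.6] yaw 2.719 tilt [-0.001  0.001 -1.   ] F [-0.3 -0.5 -0.5] w 0.705 j6 -1.5
cm tool [0.28 0.13 0.86] roll 0.007
```

Call:
apply_moves:
  commands:
    - [6,0.15,0.1,0.5,0.007]
    - [6,0,0,0.35,0]
    - [6,0,0,0,0]
    - [0,0,0,0,0]
    - [0,0,0,0,0]
    - [0,0,0,0,0]
    - [0,0,0,0,0]
    - [0,0,0,0,0]
    - [0,0,0,0,0]

```text
time_s: 8.57
eef_pos: [506.5, -61.9, 14.6]
ee_rot: [0.0, 0.213, 0.977, -0.0]
force: [-1.5, -0.3, 7.9]
grip_width: 0.199
```

Run:
```python
from h import *
import pickle
go([505,-61,13],2.712)
i=ctrl.camera_info('wrist');w=ctrl.capture('wrist')[:,:,::-1];cv2.imwrite('pics/w6.png',w);pickle.dump(i,open('w6.pkl','wb'))
```

```text
t 8.57 tcp [506.5 -61.9  14.6] yaw 2.712 tilt [ 0.001 -0.    -1.   ] F [-1.5 -0.3  7.9] w 0.199 j6 -1.49
cm tool [0.17 0.02 0.16] roll -0.0
```

View pics/w6.png

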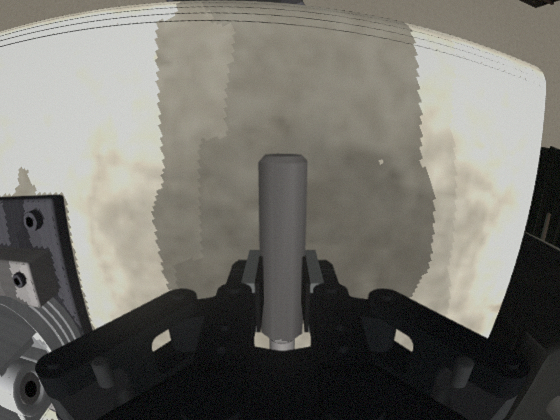

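Run:
```python
from h import *
import pickle
i=pickle.load(open('w6.pkl','rb'));s,R=tool()
for z in (10,18,20):
    t=onz(i,(283,156),z,True); print(z,t,(R.T@(t-s['eef_pos'])))
for p in ((259,170),(307,170)): print(onz(i,p,10,True), R.T@(onz(i,p,15,True)-s['eef_pos']))
```

```text
10 [456.77838853 -39.91710373  10.        ] [54.41270836 -0.72106183  4.59815556]
18 [456.15240536 -39.65343606  18.        ] [55.08387175 -0.741568   -3.40250033]
20 [455.99590957 -39.58751914  20.        ] [55.2516626  -0.74669454 -5.40266431]
[457.91785598 -51.57607055  10.        ] [ 49.15380252 -10.48563882  -0.39760288]
[466.36348398 -33.17349476  10.        ] [49.14625786  9.01921477 -0.39589433]
```

Call:
apply_moves:
  commands:
    - [0,0,0,-1.0,0]
    - [0,0,0,-2.1,0]
    - [0,0,0,-2.1,0]
    - [0,-1.1,0.13,0,0]
    - [0,-1.1,0.13,0,0]
    - [0,-1.1,0.13,0,0]
    - [0,-1.1,0.13,0,0]
    - [0,0,0,0,0.06]
    - [0,0,0,0,0.11]
    - [0,0,0,0,0.11]
    - [0,0,0,0,0.11]
    - [0,0,0,0,0.11]

```text
time_s: 9.62
eef_pos: [548.2, -75.3, 66.2]
ee_rot: [-0.0, 0.451, 0.893, -0.0]
force: [0.7, -0.2, -2.7]
grip_width: 0.197
```

Call:
apply_moves:
  commands:
    - [0,0,0,0,0.11]
    - [0,0,0,0,0.11]
    - [0,0,0,0,0.11]
    - [0,0,0,0,0.11]
    - [0,0,0,0,0.11]
    - [0,0,0,0,0.11]
    - [0,0,0,0,0.11]
    - [0,0,0,0,0.11]
    - [0,0,0,0,0.11]
    - [0,0,0,0,0.06]
    - [0,0,0,0,0]

```text
time_s: 10.53
eef_pos: [548.2, -75.4, 66.2]
ee_rot: [-0.0, 0.837, 0.548, -0.0]
force: [-0.5, 0.4, -2.4]
grip_width: 0.201
```

Run:
```python
from h import *
import pickle
go([548.4,-75.3,66.6],1.1546)
i=ctrl.camera_info('wrist');w=ctrl.capture('wrist')[:,:,::-1];cv2.imwrite('pics/w7.png',w);pickle.dump(i,open('w7.pkl','wb'))
t=ctrl.capture('scene')[:,:,::-1];cv2.imwrite('pics/s7.png',t);crop(t,190,180,360,320,4,'s7c.png')
t=ctrl.capture('top')[:,:,::-1];cv2.imwrite('pics/t7.png',t);crop(t,200,150,340,290,4,'t7c.png')
```

```text
t 10.53 tcp [548.2 -75.4  66.2] yaw 1.16 tilt [-0.  0. -1.] F [-0.5  0.4 -2.4] w 0.201 j6 0.06
cm tool [ 0.01  0.01 -0.04] roll 0.005
```

View pics/t7c.png

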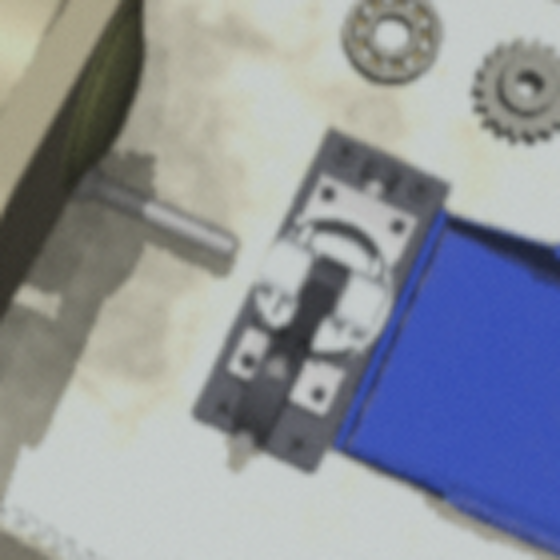

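View pics/s7c.png

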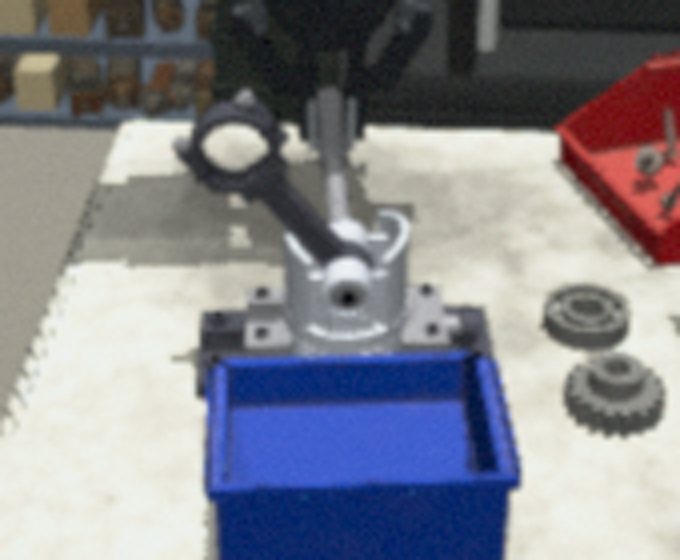

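View pics/w7.png

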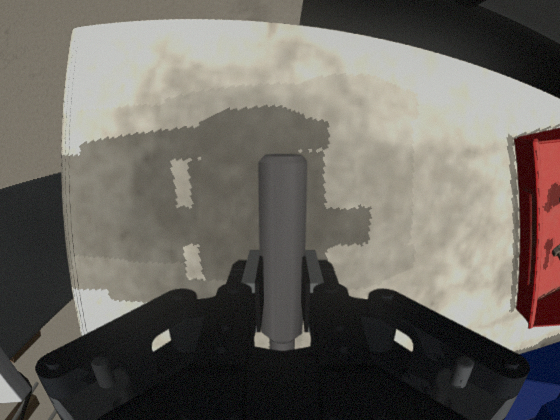

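Run:
```python
from h import *
P=np.array([483.7,-221.7,0]);y=-1.987;px=np.array([math.cos(y),math.sin(y),0]);py=np.array([-px[1],px[0],0])
ti=ctrl.camera_info('top');t=cv2.imread('pics/t7.png')
g=cv2.cvtColor(t,cv2.COLOR_BGR2HSV)
for p in ((234,244),(150,206)):
    e=onz(ti,(200+p[0]/4,150+p[1]/4),62);print(e,(e-P)@px,(e-P)@py)
si=ctrl.camera_info('scene')
# predicted scene positions of drift axis pts
for x in (-50,-100,-125): print(x,np.array(proj(si,P+x*px+[0,0,62]))*4-[760,720])
```

```text
[ 505.11624955 -176.37581674   62.        ] -50.11327346986858 1.263786115262441
[ 523.66580596 -133.92923444   62.        ] -96.4356271342407 1.068996263532405
-50 [339.86849584 220.09312486]
-100 [336.06813667 177.8422084 ]
-125 [334.29731881 158.15494361]
```

Call:
apply_moves:
  commands:
    - [0,-0.6,0,0,0]
    - [0,-0.6,0,0,0]
    - [0,-0.6,0,0,0]
    - [0,-0.3,0,0,0]
    - [0,-0.3,0,0,0]
    - [0,-0.3,0,0,0]
    - [0,-0.3,0,0,0]
    - [0,0,0,0,0]
  squeeze: 115

```text
time_s: 11.35
eef_pos: [536.7, -102.0, 65.9]
ee_rot: [-0.001, 0.836, 0.549, 0.001]
force: [3.3, 9.5, -3.2]
grip_width: 0.19
```

Run:
```python
from h import *
go([548.2+.404*-30,-75.3-.915*30,66.6],1.1546)
t=ctrl.capture('scene')[:,:,::-1];cv2.imwrite('pics/s8.png',t);crop(t,190,180,360,320,4,'s8c.png')
t=ctrl.capture('top')[:,:,::-1];cv2.imwrite('pics/t8.png',t);crop(t,200,150,340,290,4,'t8c.png')
```

```text
t 11.35 tcp [ 536.7 -102.    65.9] yaw 1.161 tilt [ 0.001  0.003 -1.   ] F [ 3.3  9.5 -3.2] w 0.19 j6 0.0
cm tool [-0.09 -0.02 -0.07] roll 0.007
```

View pics/t8c.png

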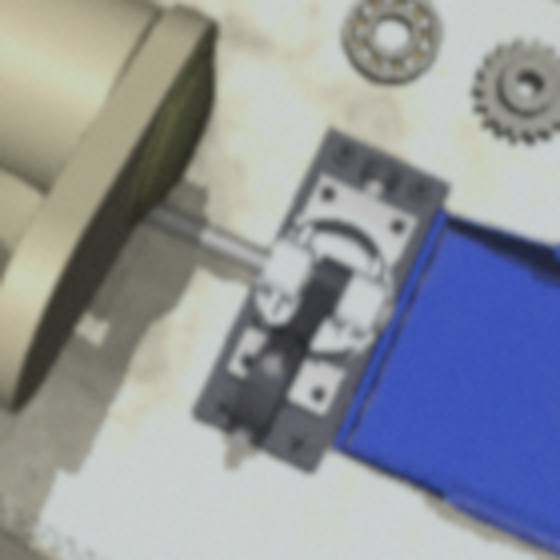

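View pics/s8c.png

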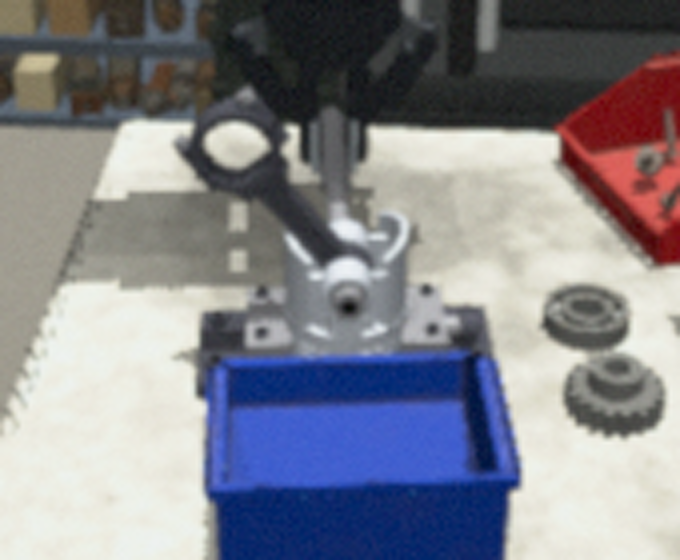

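Call:
apply_moves:
  commands:
    - [0,-0.4,0,0,0]
    - [0,-0.4,0,0,0]
    - [0,-0.4,0,0,0]
    - [0,-0.4,0,0,0]
    - [0,-0.4,0,0,0]
    - [0,0,0,0,0]

```text
time_s: 11.95
eef_pos: [528.4, -120.7, 65.8]
ee_rot: [-0.001, 0.836, 0.548, 0.001]
force: [1.5, 6.7, -2.7]
grip_width: 0.191
```

Run:
```python
from h import *
go([548.2+.404*-50,-75.3-.915*50,66.6],1.1546)
t=ctrl.capture('scene')[:,:,::-1];cv2.imwrite('pics/s9.png',t);crop(t,190,180,360,320,4,'s9c.png')
w=ctrl.capture('wrist')[:,:,::-1];cv2.imwrite('pics/w9.png',w)
```

```text
t 11.95 tcp [ 528.4 -120.7   65.8] yaw 1.161 tilt [ 0.     0.002 -1.   ] F [ 1.5  6.7 -2.7] w 0.191 j6 -0.03
cm tool [-0.05 -0.02 -0.08] roll 0.006
```

View pics/s9c.png

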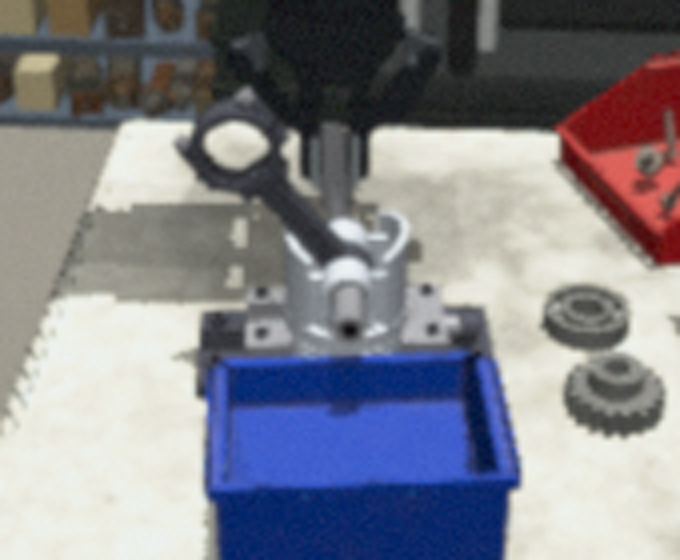

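View pics/w9.png

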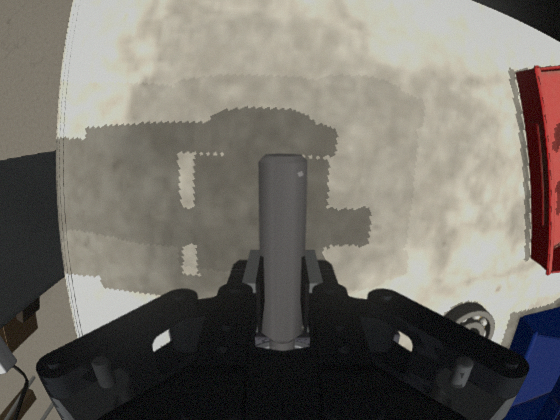

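Call:
apply_moves:
  commands:
    - [0,-0.4,0,0,0]
    - [0,-0.4,0,0,0]
    - [0,-0.4,0,0,0]
    - [0,-0.4,0,0,0]
    - [0,-0.4,0,0,0]
    - [0,-0.4,0,0,0]
    - [0,-0.4,0,0,0]
    - [0,-0.4,0,0,0]
    - [0,-0.3,0,0,0]
    - [0,-0.3,0,0,0]
    - [0,0,0,0,0]
    - [0,0,0,0,0]

```text
time_s: 13.05
eef_pos: [513.4, -156.5, 65.9]
ee_rot: [0.0, 0.836, 0.549, 0.0]
force: [1.9, -1.1, -2.4]
grip_width: 0.188
```

Run:
```python
from h import *
go([548.2+.404*-88,-75.3-.915*88,66.6],1.1546)
t=ctrl.capture('scene')[:,:,::-1];cv2.imwrite('pics/s10.png',t);crop(t,190,180,360,320,4,'s10c.png')
t=ctrl.capture('top')[:,:,::-1];cv2.imwrite('pics/t10.png',t);crop(t,240,180,410,350,3.5,'t10c.png')
```

```text
t 13.05 tcp [ 513.4 -156.5   65.9] yaw 1.161 tilt [ 0. -0. -1.] F [ 1.9 -1.1 -2.4] w 0.188 j6 -0.1
cm tool [ 0.03 -0.1  -0.07] roll 0.007
```

View pics/s10c.png

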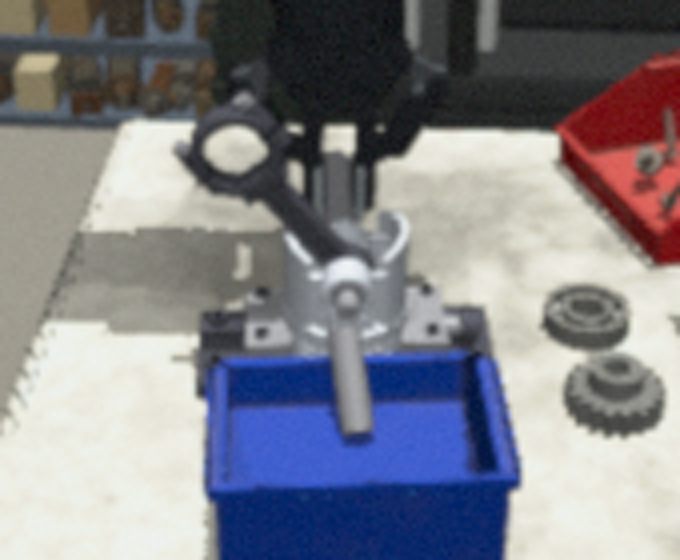

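View pics/t10c.png

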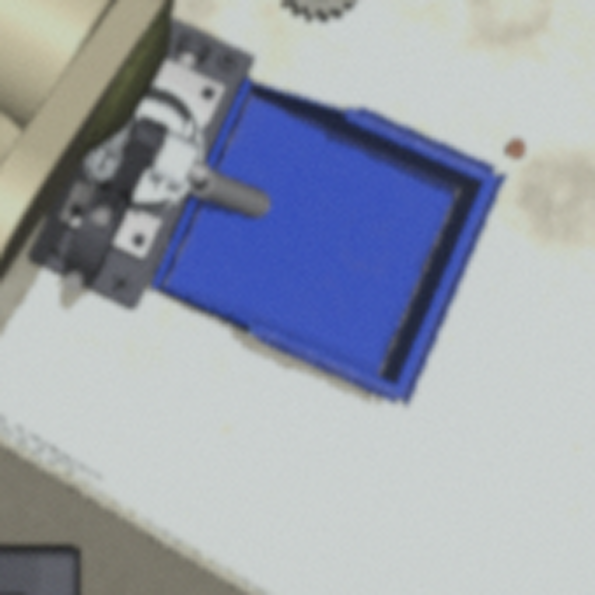

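Call:
apply_moves:
  commands:
    - [0,0.3,0,0,0]
    - [0,0.4,0,0,0]
    - [0,0.5,0,0,0]

```text
time_s: 13.4
eef_pos: [518.3, -144.9, 65.8]
ee_rot: [0.0, 0.836, 0.549, -0.0]
force: [1.9, -1.7, -2.6]
grip_width: 0.193
```

Run:
```python
from h import *
go([548.2,-75.3,66.6],1.1546)
t=ctrl.capture('scene')[:,:,::-1];cv2.imwrite('pics/s11.png',t);crop(t,240,220,320,300,7,'s11c.png')
t=ctrl.capture('top')[:,:,::-1];cv2.imwrite('pics/t11.png',t);crop(t,260,200,340,280,7,'t11c.png')
```

```text
t 13.4 tcp [ 518.3 -144.9   65.8] yaw 1.162 tilt [ 0. -0. -1.] F [ 1.9 -1.7 -2.6] w 0.193 j6 -0.08
cm tool [ 7.57 -0.03 -0.08] roll 0.007
```

View pics/s11c.png

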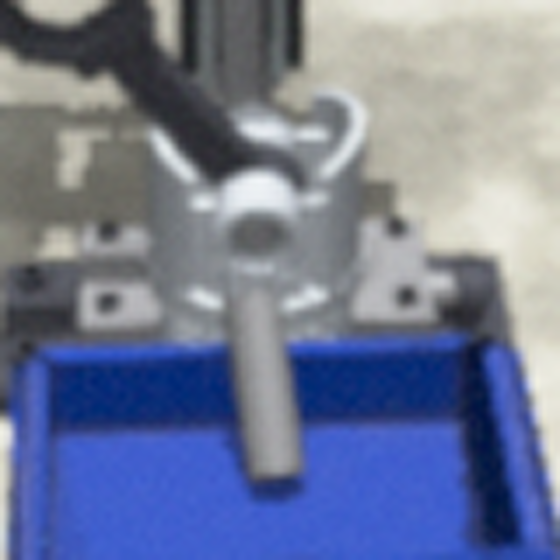

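View pics/t11c.png

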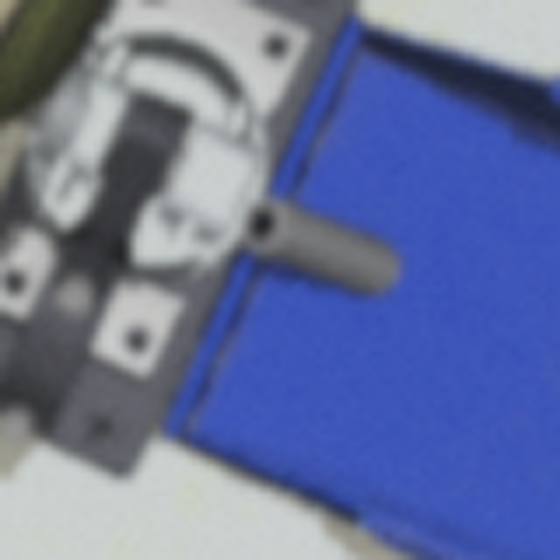

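Run:
```python
from h import *
P=np.array([483.7,-221.7,0]);y=-1.987;px=np.array([math.cos(y),math.sin(y),0]);py=np.array([-px[1],px[0],0])
ti=ctrl.camera_info('top');si=ctrl.camera_info('scene')
r,f=(260+265/7,200+222/7),(260+383/7,200+268/7)
for zr in (30,40,50):
  a=onz(ti,r,zr);b=onz(ti,f,11);print(zr,np.linalg.norm(a-b),[((q-P)@px,(q-P)@py) for q in(a,b)],np.array(proj(si,a))*7-[1680,1540],np.array(proj(si,b))*7-[1680,1540])
```

```text
30 42.69209648951825 [(np.float64(38.97708591752874), np.float64(0.0029716263073815696)), (np.float64(76.95657981832127), np.float64(4.381686701531919))] [257.88777162 340.38437925] [278.32775535 465.26073994]
40 48.19631295846729 [(np.float64(38.86061467302855), np.float64(-1.1484147838988026)), (np.float64(76.95657981832127), np.float64(4.381686701531919))] [254.33623821 314.30746021] [278.32775535 465.26073994]
50 55.007568346033196 [(np.float64(38.74414342852835), np.float64(-2.2998011941049885)), (np.float64(76.95657981832127), np.float64(4.381686701531919))] [250.74408835 287.93231741] [278.32775535 465.26073994]
```

Call:
apply_moves:
  commands:
    - [0,0.8,0,0,0]
    - [0,1.4,0,0,0]
    - [0,1.4,0,0,0]
    - [0,1.4,0,0,0]
    - [0,1.4,0,0,0]
    - [0,1.4,0,0,0]
    - [0,0.7,0,0,0]
    - [0,0,0,1.5,0]
    - [0,0,0,1.5,0]
    - [0,0,0,1.0,0]
    - [0,0,0,0.5,0]
    - [0,0,0,0,0]

```text
time_s: 14.5
eef_pos: [551.4, -67.0, 19.8]
ee_rot: [-0.001, 0.836, 0.549, -0.001]
force: [-0.6, 0.3, -2.6]
grip_width: 0.195
```

Run:
```python
from h import *
P=np.array([483.7,-221.7,0]);y=-1.987;px=np.array([math.cos(y),math.sin(y),0]);py=np.array([-px[1],px[0],0])
s,R=tool();print((s['eef_pos']-P)@px,(s['eef_pos']-P)@py)
go([548.2,-75.3,15],1.1546)
t=ctrl.capture('scene')[:,:,::-1];cv2.imwrite('pics/s12.png',t);crop(t,190,180,360,320,4,'s12c.png')
w=ctrl.capture('wrist')[:,:,::-1];cv2.imwrite('pics/w12.png',w)
```

```text
-168.81294738039483 -0.6361783377272374
t 14.5 tcp [551.4 -67.   19.8] yaw 1.162 tilt [-0.002  0.001 -1.   ] F [-0.6  0.3 -2.6] w 0.195 j6 0.08
cm tool [-0.88  0.04  0.48] roll 0.007
```

View pics/s12c.png

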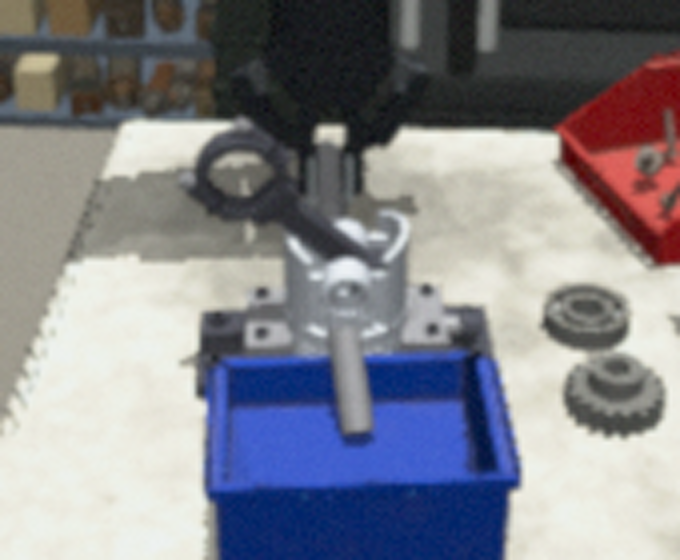

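View pics/w12.png

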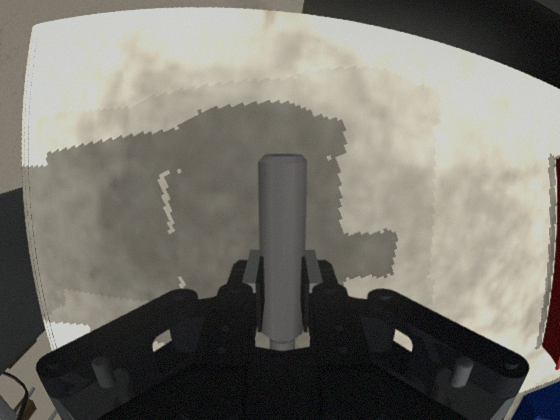

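Call:
apply_moves:
  commands:
    - [0,0,0,0.25,0]
    - [0,0,0,0.2,0]
    - [0,0,0,0.1,0]
    - [0,0,0,0,0]

```text
time_s: 14.93
eef_pos: [551.9, -67.2, 15.2]
ee_rot: [-0.0, 0.836, 0.549, -0.0]
force: [0.3, 1.2, -2.3]
grip_width: 0.195
```

Call:
apply_moves:
  commands:
    - [0,0,0,0.1,0]
    - [0,0,0,0,0]

```text
time_s: 15.1
eef_pos: [552.1, -67.2, 14.8]
ee_rot: [0.0, 0.836, 0.549, 0.0]
force: [-1.3, -0.3, 2.3]
grip_width: 0.191
```

Contact with the bench. Release gradually and rise.

Call:
apply_moves:
  commands:
    - [2.2,0,0,0,0]
    - [2.6,0,0,0,0]
    - [4,0,0,0,0]
    - [6,0,0,0,0]
    - [8.5,0,0,0,0]
    - [8.5,0,0,-2.0,0]
    - [8.5,0,0,-3.0,0]
    - [8.5,0,0,-3.5,0]
    - [8.5,0,0,-3.5,0]
    - [8.5,0,0,-3.5,0]
    - [8.5,0,0,-3.5,0]
    - [8.5,0,0,-2.5,0]

```text
time_s: 16.1
eef_pos: [552.3, -67.2, 232.7]
ee_rot: [0.001, 0.836, 0.549, 0.001]
force: [0.1, -0.5, 0.2]
grip_width: 0.992
```

Run:
```python
from h import *
P=np.array([483.7,-221.7,0]);y=-1.987;px=np.array([math.cos(y),math.sin(y),0]);py=np.array([-px[1],px[0],0])
go(P-44*py+[0,0,240],2.7256)
i=ctrl.camera_info('wrist')
import pickle
pickle.dump(i,open('w13.pkl','wb'))
w=ctrl.capture('wrist')[:,:,::-1];cv2.imwrite('pics/w13.png',w)
t=ctrl.capture('scene')[:,:,::-1];cv2.imwrite('pics/s13.png',t);crop(t,190,180,360,320,4,'s13c.png')
t=ctrl.capture('top')[:,:,::-1];cv2.imwrite('pics/t13.png',t);crop(t,160,150,320,290,4,'t13c.png')
```

```text
t 16.1 tcp [552.3 -67.2 232.7] yaw 1.162 tilt [ 0.003 -0.001 -1.   ] F [ 0.1 -0.5  0.2] w 0.992 j6 0.08
cm tool [-16.87  -4.55  -0.75] roll -1.564
```

View pics/w13.png

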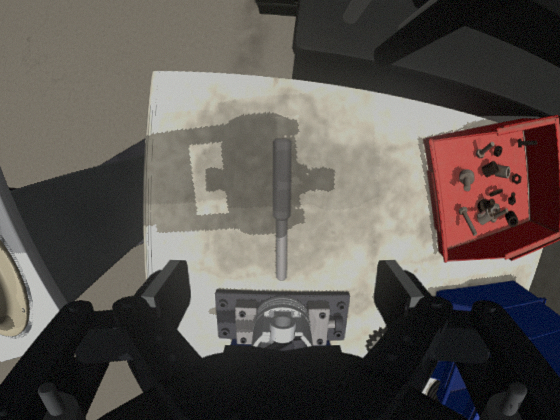

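View pics/s13c.png

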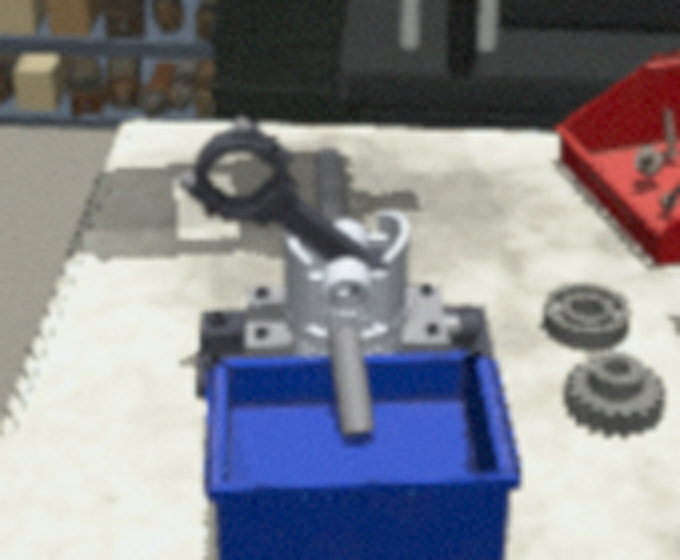

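View pics/t13c.png

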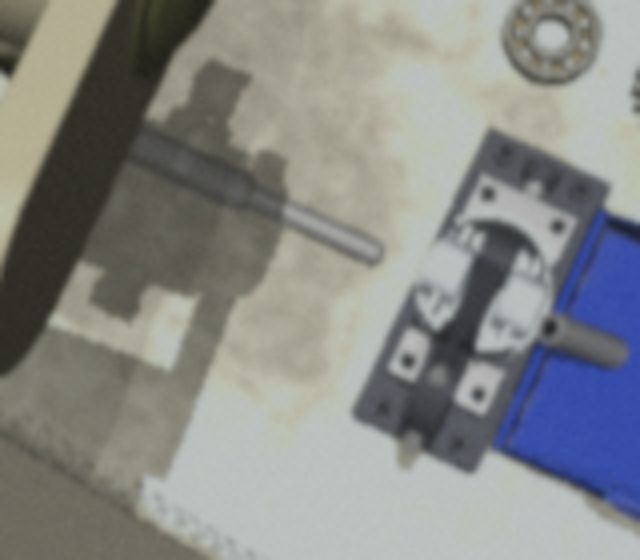

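Run:
```python
from h import *
P=np.array([483.7,-221.7,0]);y=-1.987;px=np.array([math.cos(y),math.sin(y),0]);py=np.array([-px[1],px[0],0])
si=ctrl.camera_info('scene');ti=ctrl.camera_info('top')
def pl(info,p,x):
    c,d=ray(info,p);s=(x-(c-P)@px)/(d@px);q=c+s*d;return (q-P)@px,(q-P)@py,q[2]
for n,p in (('hole',(240,172)),('shoulder',(283,208)),('shank bottom',(365,255))):
    print(n,np.round(pl(si,(190+p[0]/4,180+p[1]/4),9),1))
b=pl(si,(190+240/4,180+172/4),9)
for x in (-9,0,9):
  print(x,np.array(proj(ti,P+x*px+b[1]*py+[0,0,b[2]]))*4-[640,600])
  for L in (0,78): pass
s=cv2.imread('pics/s13.png');crop(s,230,200,300,270,8,'s13d.png')
t=cv2.imread('pics/t13.png');crop(t,240,180,310,280,6,'t13d.png')
```

```text
hole [  9.  -56.3 129.9]
shoulder [  9.  -33.7 106.9]
shank bottom [ 9.  11.1 75.3]
-9 [419.11716955 372.33644619]
0 [436.83299593 380.49003385]
9 [454.56392601 388.65057288]
```

View pics/s13d.png

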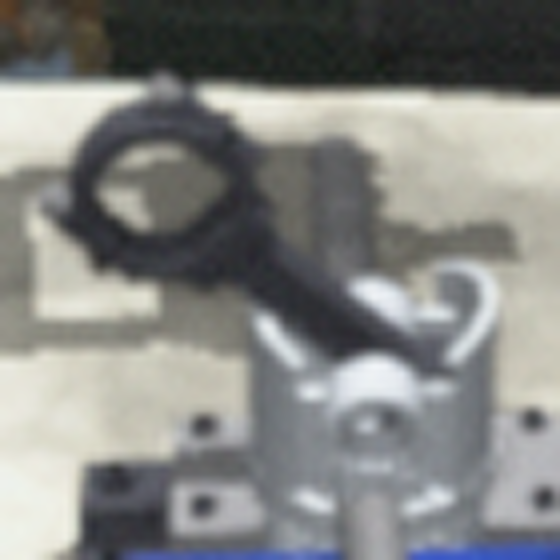

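View pics/t13d.png

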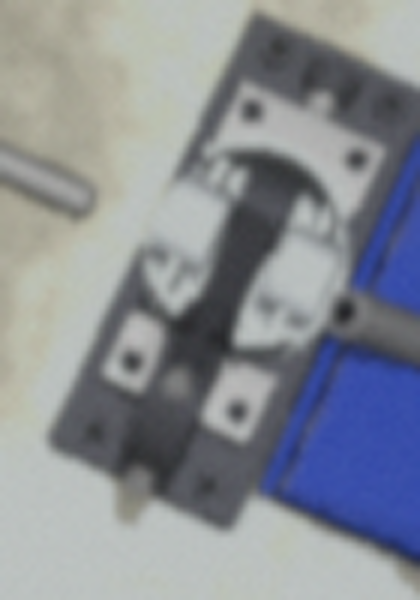

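Run:
```python
from h import *
P=np.array([483.7,-221.7,0]);y=-1.987;px=np.array([math.cos(y),math.sin(y),0]);py=np.array([-px[1],px[0],0])
si=ctrl.camera_info('scene');ti=ctrl.camera_info('top')
s=cv2.imread('pics/s13.png');s=cv2.resize(s[200:270,230:300],None,fx=8,fy=8,interpolation=cv2.INTER_CUBIC)
t=cv2.imread('pics/t13.png');t=cv2.resize(t[180:280,240:310],None,fx=6,fy=6,interpolation=cv2.INTER_CUBIC)
for le,col in ((.6,(0,0,255)),(.7,(0,255,0)),(.8,(255,255,0)),(.9,(255,0,255))):
    for d in range(0,101,6):
        yy=-56.3+d*math.sin(le);zz=129.9-d*math.cos(le)
        q=P+8*px+yy*py+[0,0,zz]; a=(np.array(proj(si,q))-[230,200])*8
        cv2.circle(s,tuple(int(v) for v in a),2,col,-1)
        q=P+yy*py+[0,0,zz+8/math.cos(le)]; a=(np.array(proj(ti,q))-[240,180])*6
        cv2.circle(t,tuple(int(v) for v in a),2,col,-1)
cv2.imwrite('pics/s14.png',s);cv2.imwrite('pics/t14.png',t)
```

```text
(no output)
```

View pics/s14.png

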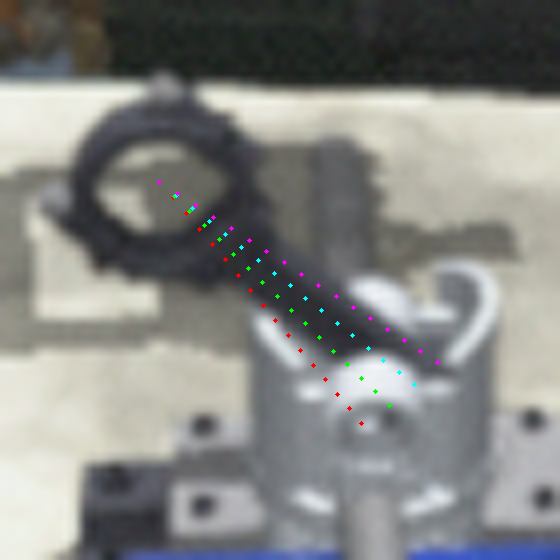

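View pics/t14.png

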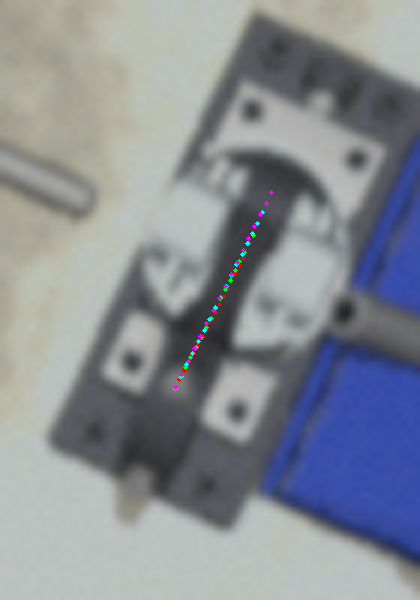

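Call:
apply_moves:
  commands:
    - [8.5,-2.4,-0.6,0,-0.0]
    - [8.5,-2.9,-0.77,0,0]
    - [8.5,-2.9,-0.77,0,0]
    - [8.5,-2.9,-0.77,0,0]
    - [8.5,-2.9,-0.77,0,0]
    - [8.5,-2.85,-0.77,0,0]
    - [8.5,0,0,0,-0.12]
    - [8.5,0,0,0,-0.12]
    - [8.5,0,0,0,-0.12]
    - [8.5,0,0,0,-0.12]
    - [8.5,0,0,0,-0.12]
    - [8.5,0,0,0,-0.12]
  squeeze: 100

```text
time_s: 17.25
eef_pos: [443.6, -203.8, 227.8]
ee_rot: [-0.001, 0.587, 0.81, 0.0]
force: [-0.7, -0.8, -0.9]
grip_width: 0.993
```

Call:
apply_moves:
  commands:
    - [8.5,0,0,0,-0.12]
    - [8.5,0,0,0,-0.12]
    - [8.5,0,0,0,-0.12]
    - [8.5,0,0,0,-0.12]
    - [8.5,0,0,0,-0.12]
    - [8.5,0,0,0,-0.12]
    - [8.5,0,0,0,-0.124]
    - [8.5,0,0,2.0,0]
    - [8.5,0,0,2.0,0]
    - [8.5,0,0,0,0]

```text
time_s: 18.08
eef_pos: [442.3, -202.8, 184.9]
ee_rot: [-0.004, 0.206, 0.978, 0.002]
force: [-0.3, -0.4, -0.7]
grip_width: 0.998
```

Run:
```python
from h import *
import pickle
P=np.array([483.7,-221.7,0]);y=-1.987;px=np.array([math.cos(y),math.sin(y),0]);py=np.array([-px[1],px[0],0])
go(P-43*py+[0,0,110],2.7256)
i=ctrl.camera_info('wrist')
pickle.dump(i,open('w15.pkl','wb'))
w=ctrl.capture('wrist')[:,:,::-1];cv2.imwrite('pics/w15.png',w)
```

```text
t 18.08 tcp [ 442.3 -202.8  184.9] yaw 2.726 tilt [-0.007  0.005 -1.   ] F [-0.3 -0.4 -0.7] w 0.998 j6 -1.83
cm tool [-0.31 -0.08  7.49] roll 0.0
```

View pics/w15.png

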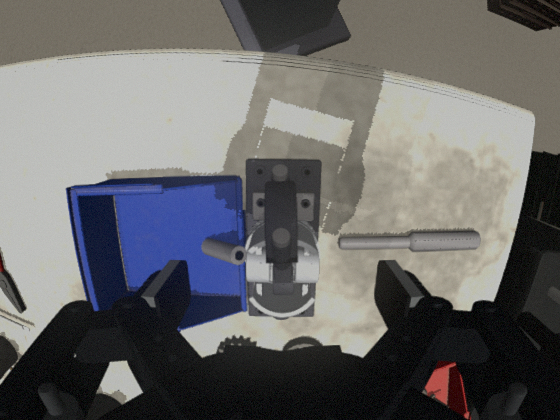

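Call:
apply_moves:
  commands:
    - [6,0,0,2.0,0]
    - [5,0,0,2.0,0]
    - [4.5,0,0,1.0,0]
    - [4.5,0,0,0,0]
    - [4.5,0,0,0,0]

```text
time_s: 18.55
eef_pos: [444.3, -204.3, 139.9]
ee_rot: [0.0, 0.206, 0.978, -0.0]
force: [-0.9, 0.3, 0.7]
grip_width: 0.529
```

Run:
```python
from h import *
P=np.array([483.7,-221.7,0]);y=-1.987;px=np.array([math.cos(y),math.sin(y),0]);py=np.array([-px[1],px[0],0])
go(P-43*py+[0,0,110],2.7256)
w=ctrl.capture('wrist')[:,:,::-1];cv2.imwrite('pics/w16.png',w)
t=ctrl.capture('scene')[:,:,::-1];cv2.imwrite('pics/s16.png',t);crop(t,190,160,330,300,4,'s16c.png')
```

```text
t 18.55 tcp [ 444.3 -204.3  139.9] yaw 2.726 tilt [ 0. -0. -1.] F [-0.9  0.3  0.7] w 0.529 j6 -1.83
cm tool [-0.01 -0.    2.99] roll 0.0
```

View pics/s16c.png

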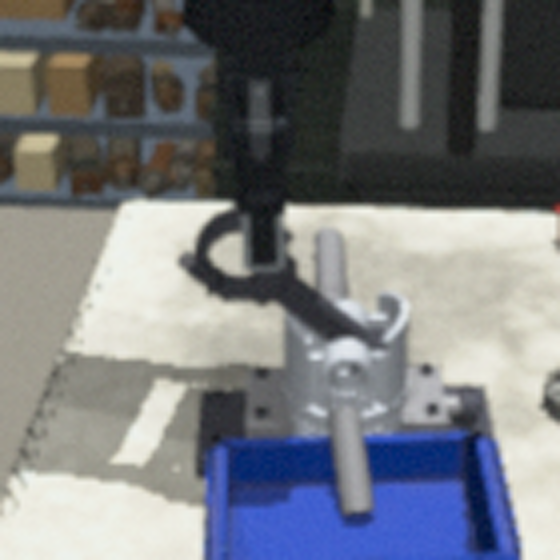

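View pics/w16.png

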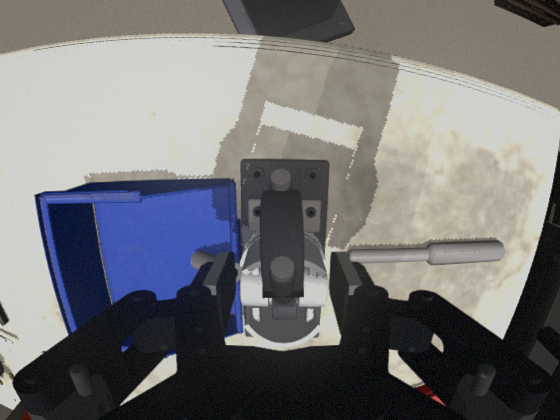

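Call:
apply_moves:
  commands:
    - [4.5,0,0,1.2,0]
    - [4.5,0,0,1.0,0]
    - [4.5,0,0,0.8,0]
    - [4.5,0,0,0,0]
    - [0,0,0,0,0]
    - [0,0,0,0,0]
    - [0,0,0,0,0]
    - [0,0,0,0,0]
    - [0,0,0,0,0]
    - [0,0,0,0,0]

```text
time_s: 19.48
eef_pos: [444.4, -204.2, 109.7]
ee_rot: [0.0, 0.206, 0.978, -0.0]
force: [0.1, 0.8, 3.0]
grip_width: 0.194
```

Run:
```python
from h import *
P=np.array([483.7,-221.7,0]);y=-1.987;px=np.array([math.cos(y),math.sin(y),0]);py=np.array([-px[1],px[0],0])
go(P-43*py+[0,0,110],2.7256)
w=ctrl.capture('wrist')[:,:,::-1];cv2.imwrite('pics/w17.png',w)
t=ctrl.capture('scene')[:,:,::-1];cv2.imwrite('pics/s17.png',t);crop(t,190,160,330,300,4,'s17c.png')
```

```text
t 19.48 tcp [ 444.4 -204.2  109.7] yaw 2.726 tilt [ 0.001 -0.    -1.   ] F [0.1 0.8 3. ] w 0.194 j6 -1.83
cm tool [-0.   -0.01 -0.03] roll 0.0
```

View pics/s17c.png

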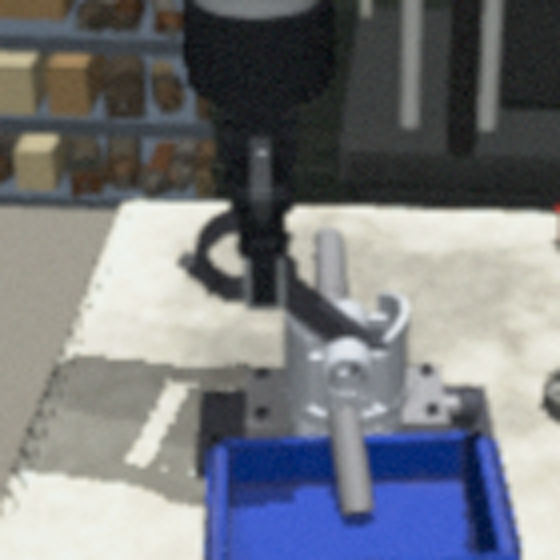

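View pics/w17.png

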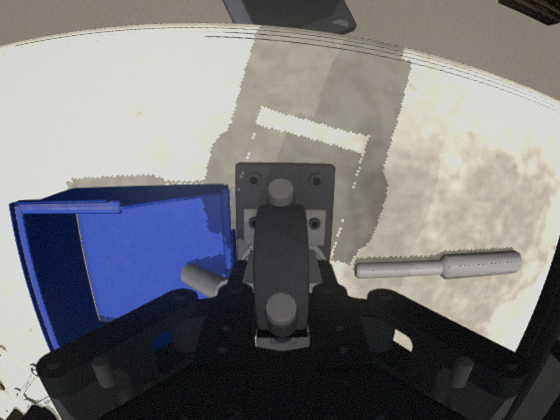

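Call:
apply_moves:
  commands:
    - [0,0,0,-0.3,0]
    - [0,0,0,-0.6,0]
    - [0,0,0,-0.8,0]
    - [0,0,0,-0.8,0]
    - [0,0,0,0,0]
  squeeze: 118

```text
time_s: 20.0
eef_pos: [444.3, -204.3, 135.9]
ee_rot: [0.001, 0.206, 0.978, -0.0]
force: [-0.3, 1.5, -1.1]
grip_width: 0.187
```

Call:
apply_moves:
  commands:
    - [0,0,0,-0.8,0]
    - [0,0,0,-1.0,0]
    - [0,0,0,-1.0,0]
    - [0,0,0,-1.0,0]
    - [0,0,0,-1.0,0]
    - [0,0,0,-0.7,0]
    - [0,0,0,0,0]

```text
time_s: 20.58
eef_pos: [444.7, -204.5, 191.1]
ee_rot: [0.001, 0.206, 0.978, -0.001]
force: [0.6, 0.1, -3.3]
grip_width: 0.188
```

Run:
```python
from h import *
P=np.array([483.7,-221.7,0]);y=-1.987;px=np.array([math.cos(y),math.sin(y),0]);py=np.array([-px[1],px[0],0])
go(P-43*py+[0,0,180],2.7256)
w=ctrl.capture('wrist')[:,:,::-1];cv2.imwrite('pics/w18.png',w)
t=ctrl.capture('scene')[:,:,::-1];cv2.imwrite('pics/s18.png',t);crop(t,190,140,350,300,3.7,'s18c.png')
```

```text
t 20.58 tcp [ 444.7 -204.5  191.1] yaw 2.726 tilt [ 0.002 -0.002 -1.   ] F [ 0.6  0.1 -3.3] w 0.188 j6 -1.83
cm tool [0.04 0.   1.11] roll 0.0
```

View pics/s18c.png

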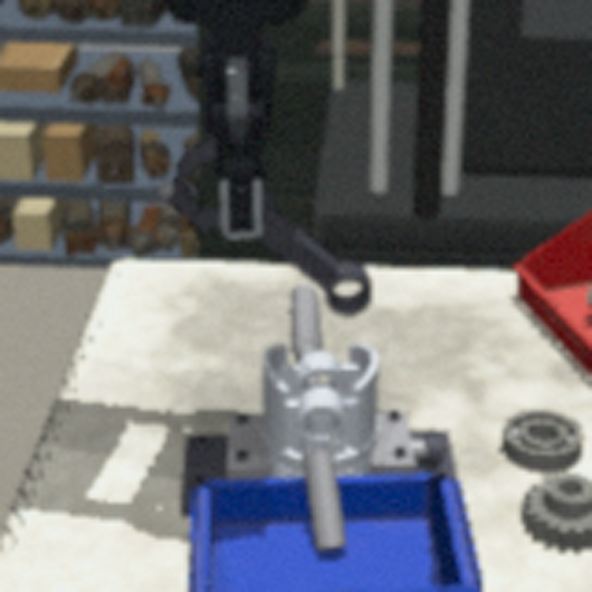

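View pics/w18.png

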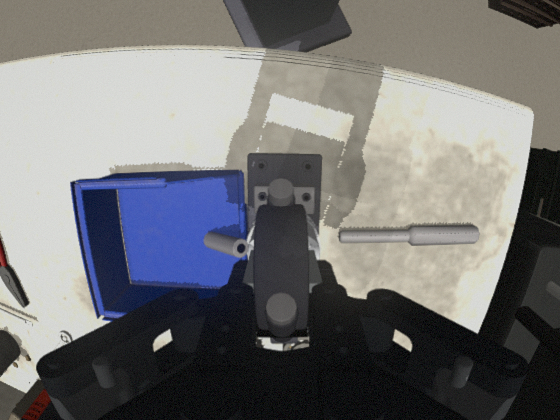

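Run:
```python
from h import *
P=np.array([483.7,-221.7,0]);y=-1.987;px=np.array([math.cos(y),math.sin(y),0]);py=np.array([-px[1],px[0],0])
si=ctrl.camera_info('scene')
def pl(info,p,x):
    c,d=ray(info,p);s=(x-(c-P)@px)/(d@px);q=c+s*d;return (q-P)@px,(q-P)@py,q[2]
print(pl(si,(190+348/3.7,140+290/3.7),9),pl(si,(190+350/3.7,140+287/3.7),0))
go(P+125*px-30*py+[0,0,195],2.7256)
```

```text
(np.float64(9.000000000000021), np.float64(16.45423342462469), np.float64(139.4032020277275)) (np.float64(1.2256862191861728e-13), np.float64(18.279901042541617), np.float64(136.36311357924973))
t 20.68 tcp [ 444.1 -204.1  189.3] yaw 2.726 tilt [ 0. -0. -1.] F [-0.9 -0.5 -3.2] w 0.188 j6 -1.83
cm tool [ -1.33 -12.51  -0.57] roll 0.0
```

Call:
apply_moves:
  commands:
    - [0,-0.1,-0.7,0,0]
    - [0,-0.2,-1.4,0,0]
    - [0,-0.3,-1.6,0,0]
    - [0,-0.3,-1.6,0,0]
    - [0,-0.3,-1.6,0,0]
    - [0,-0.3,-1.6,0,0]
    - [0,-0.2,-1.6,0,0]
    - [0,-0.2,-1.4,0,0]
    - [0,0,-0.7,0,0]
    - [0,0,-0.3,0,0]
    - [0,0,0,0,0]

```text
time_s: 21.6
eef_pos: [410.7, -326.3, 189.0]
ee_rot: [-0.0, 0.207, 0.978, 0.0]
force: [0.6, 0.1, -3.5]
grip_width: 0.188
```

Call:
apply_moves:
  commands:
    - [0,0,0,0.8,0]
    - [0,0,0,1.5,0]
    - [0,0,0,1.5,0]
    - [0,0,0,1.5,0]
    - [0,0,0,1.5,0]
    - [0,0,0,1.5,0]
    - [0,0,0,1.0,0]
    - [0,0,0,0.8,0]
    - [0,0,0,0,0]

```text
time_s: 22.35
eef_pos: [410.7, -325.2, 86.8]
ee_rot: [-0.001, 0.206, 0.979, 0.001]
force: [0.0, -0.2, -3.3]
grip_width: 0.189
```

Run:
```python
from h import *
P=np.array([483.7,-221.7,0]);y=-1.987;px=np.array([math.cos(y),math.sin(y),0]);py=np.array([-px[1],px[0],0])
go(P+125*px-24*py+[0,0,68],2.7256)
w=ctrl.capture('wrist')[:,:,::-1];cv2.imwrite('pics/w19.png',w)
t=ctrl.capture('scene')[:,:,::-1];cv2.imwrite('pics/s19.png',t);crop(t,190,180,350,340,3.7,'s19c.png')
```

```text
t 22.35 tcp [ 410.7 -325.2   86.8] yaw 2.726 tilt [-0.002  0.002 -1.   ] F [ 0.  -0.2 -3.3] w 0.189 j6 -2.05
cm tool [-0.1  -0.08  1.88] roll 0.001
```

View pics/s19c.png

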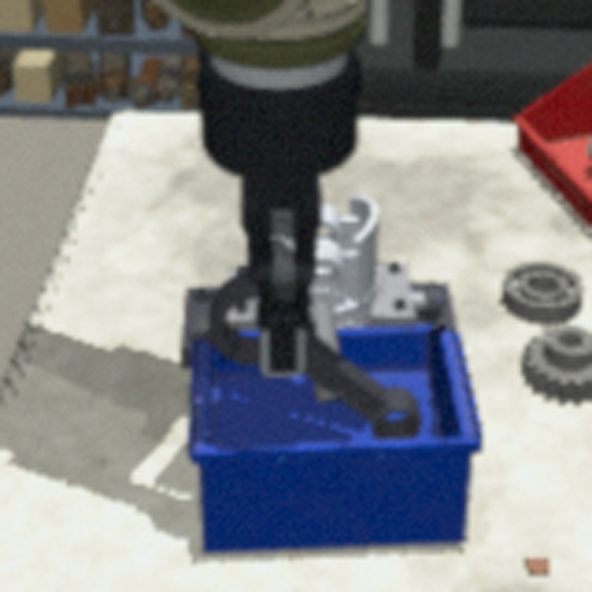

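View pics/w19.png

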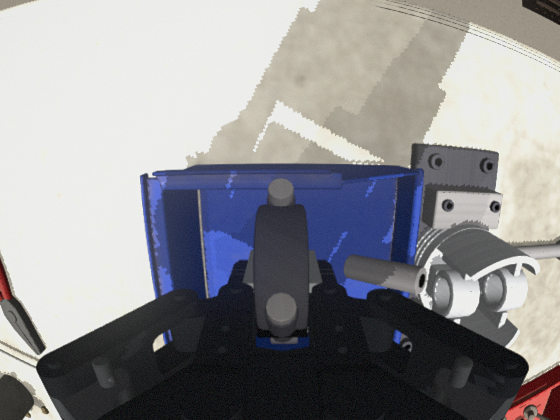

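Call:
apply_moves:
  commands:
    - [0,0,0,0.5,0]
    - [0,0,0,0.4,0]
    - [0,0,0,0.3,0]
    - [0,0,0,0.2,0]
    - [0,0,0,0,0]

```text
time_s: 22.87
eef_pos: [410.9, -326.0, 73.9]
ee_rot: [-0.0, 0.206, 0.978, 0.0]
force: [-0.9, -0.1, -3.1]
grip_width: 0.189
```

Call:
apply_moves:
  commands:
    - [0,0,0,0.2,0]
    - [0,0,0,0.2,0]
    - [0,0,0,0,0]

```text
time_s: 23.12
eef_pos: [410.9, -326.0, 70.0]
ee_rot: [-0.0, 0.206, 0.978, 0.0]
force: [0.0, -0.3, -2.9]
grip_width: 0.19
```

Call:
apply_moves:
  commands:
    - [0,0,0,0.2,0]
    - [0,0,0,0.1,0]
    - [0,0,0,0,0]

```text
time_s: 23.37
eef_pos: [410.9, -326.3, 68.7]
ee_rot: [0.0, 0.206, 0.979, -0.0]
force: [-6.9, 4.1, 12.2]
grip_width: 0.187
```

Call:
apply_moves:
  commands:
    - [0,0,0,-0.1,0]
    - [0,0,0,0,0]
  squeeze: 20

```text
time_s: 23.53
eef_pos: [411.1, -326.3, 68.8]
ee_rot: [0.0, 0.206, 0.978, -0.0]
force: [-2.9, 0.7, 5.0]
grip_width: 0.182
```

Run:
```python
from h import *
go([410,-326,68])
w=ctrl.capture('wrist')[:,:,::-1];cv2.imwrite('pics/w20.png',w)
t=ctrl.capture('scene')[:,:,::-1];cv2.imwrite('pics/s20.png',t);crop(t,190,180,350,340,3.7,'s20c.png')
```

```text
t 23.53 tcp [ 411.1 -326.3   68.8] yaw 2.726 tilt [ 0.    -0.001 -1.   ] F [-2.9  0.7  5. ] w 0.182 j6 -2.05
cm tool [ 0.11 -0.02  0.08] roll None
```

View pics/s20c.png

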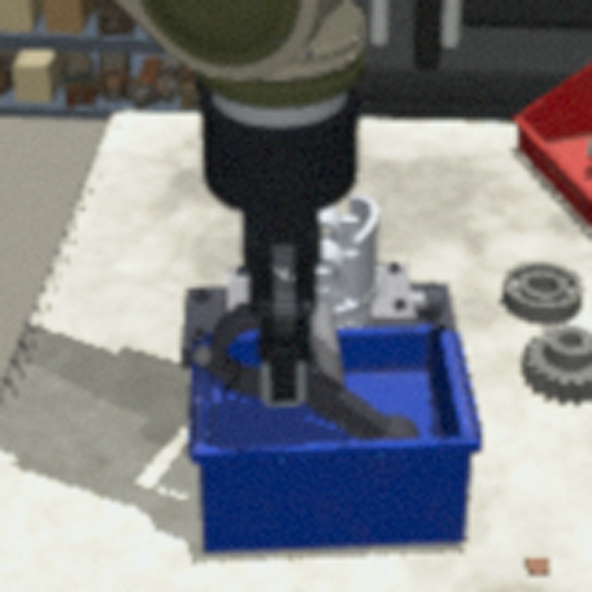

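View pics/w20.png

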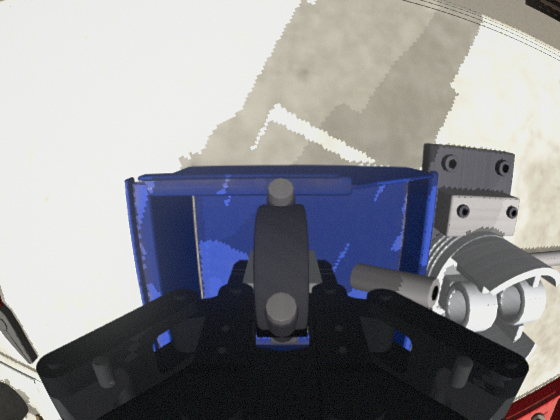

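Call:
apply_moves:
  commands:
    - [0,0.1,0,0.3,0]
    - [0,0.1,0,0.3,0]
    - [0,0,0,0,0]

```text
time_s: 23.88
eef_pos: [410.1, -326.3, 67.6]
ee_rot: [0.002, 0.206, 0.979, -0.002]
force: [-17.3, 15.7, 56.0]
grip_width: 0.185
```

Call:
apply_moves:
  commands:
    - [0,-0.1,0,-0.3,0]
    - [0,-0.1,0,-0.35,0]
    - [0,0,0,0,0]

```text
time_s: 24.13
eef_pos: [411.3, -326.4, 69.2]
ee_rot: [0.001, 0.206, 0.978, -0.0]
force: [-0.0, -0.5, -3.2]
grip_width: 0.186
```

Run:
```python
from h import *
go([410,-326,68])
t=ctrl.capture('scene')[:,:,::-1];cv2.imwrite('pics/s21.png',t);crop(t,190,180,350,340,3.7,'s21c.png')
t=ctrl.capture('top')[:,:,::-1];cv2.imwrite('pics/t21.png',t);crop(t,240,180,410,350,3.5,'t21c.png')
```

```text
t 24.13 tcp [ 411.3 -326.4   69.2] yaw 2.726 tilt [ 0.001 -0.001 -1.   ] F [-0.  -0.5 -3.2] w 0.186 j6 -2.05
cm tool [ 0.14 -0.02  0.12] roll None
```

View pics/s21c.png

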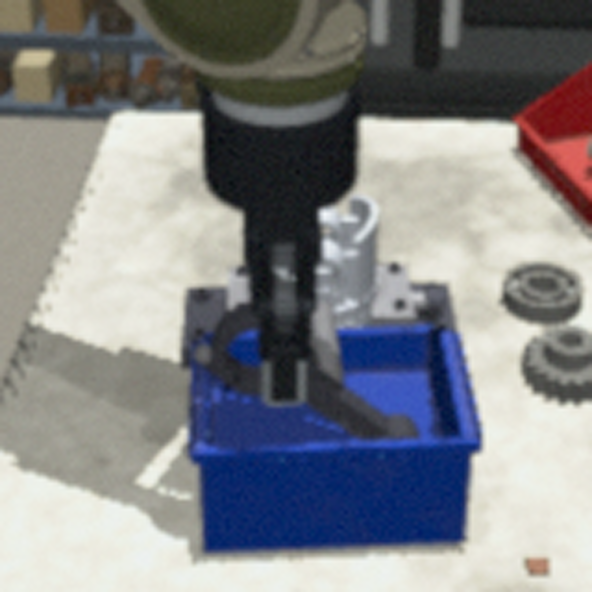

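View pics/t21c.png

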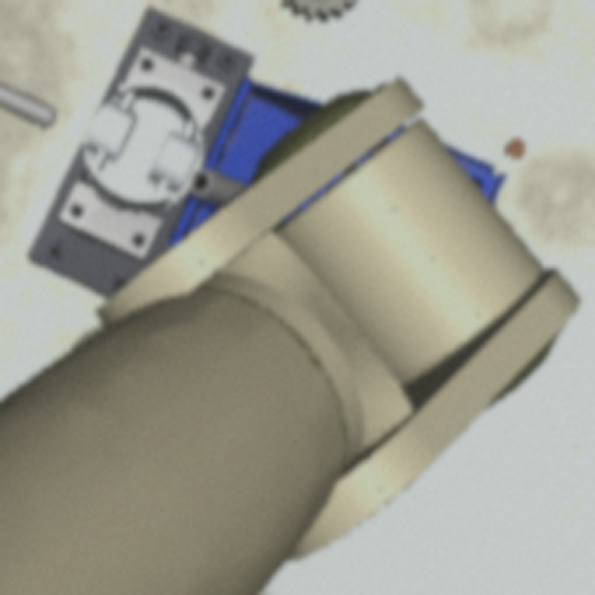

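Call:
apply_moves:
  commands:
    - [1.8,0,0,0.05,0]
    - [2.2,0,0,0,0]
    - [2.6,0,0,0,0]
    - [3.2,0,0,0,0]
    - [4.0,0,0,0,0]
    - [4.0,0,0,0,0]
    - [4.0,0,0,0,0]

```text
time_s: 24.82
eef_pos: [411.0, -326.1, 68.3]
ee_rot: [-0.0, 0.206, 0.978, 0.0]
force: [-0.6, 0.4, -0.3]
grip_width: 0.47
```

Run:
```python
from h import *
go([410,-326,68])
t=ctrl.capture('scene')[:,:,::-1];cv2.imwrite('pics/s22.png',t);crop(t,190,180,350,340,3.7,'s22c.png')
w=ctrl.capture('wrist')[:,:,::-1];cv2.imwrite('pics/w22.png',w)
```

```text
t 24.82 tcp [ 411.  -326.1   68.3] yaw 2.726 tilt [-0.  0. -1.] F [-0.6  0.4 -0.3] w 0.47 j6 -2.05
cm tool [ 0.09 -0.03  0.03] roll None
```

View pics/s22c.png

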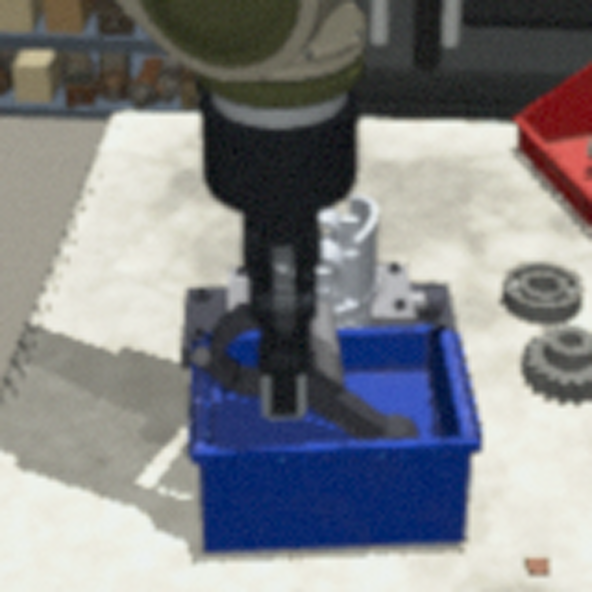

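View pics/w22.png

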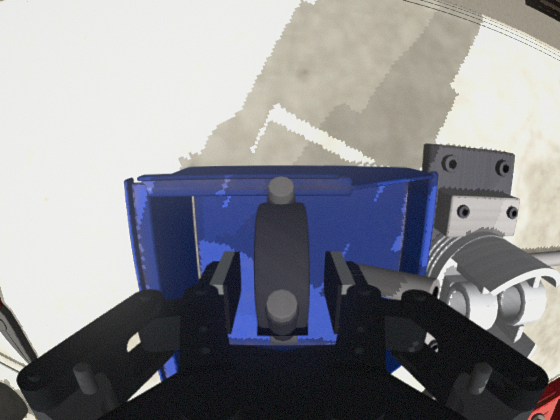

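Call:
apply_moves:
  commands:
    - [4.0,0,0,-0.8,0]
    - [4.0,0,0,-1.5,0]
    - [4.0,0,0,-2.5,0]
    - [4.0,0,0,-3.0,0]
    - [4.0,0,0,-3.0,0]
    - [4.0,0,0,-3.0,0]
    - [4.0,0,0,-3.0,0]
    - [4.0,0,0,0,0]

```text
time_s: 25.58
eef_pos: [412.2, -327.4, 242.8]
ee_rot: [0.004, 0.206, 0.978, -0.003]
force: [0.4, 0.3, 0.3]
grip_width: 0.47
```

Run:
```python
from h import *
import pickle
go([410,-326,68])
t=ctrl.capture('scene')[:,:,::-1];cv2.imwrite('pics/s23.png',t);crop(t,180,180,350,350,3.5,'s23c.png')
pickle.dump(ctrl.camera_info('wrist'),open('w23.pkl','wb'))
w=ctrl.capture('wrist')[:,:,::-1];cv2.imwrite('pics/w23.png',w)
```

```text
t 25.58 tcp [ 412.2 -327.4  242.8] yaw 2.726 tilt [ 0.007 -0.008 -1.   ] F [0.4 0.3 0.3] w 0.47 j6 -2.05
cm tool [ 0.42  0.13 17.47] roll None
```

View pics/s23c.png

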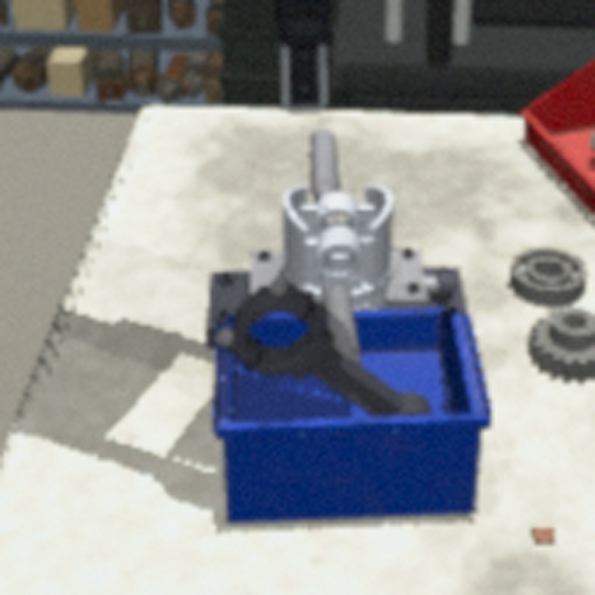

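View pics/w23.png

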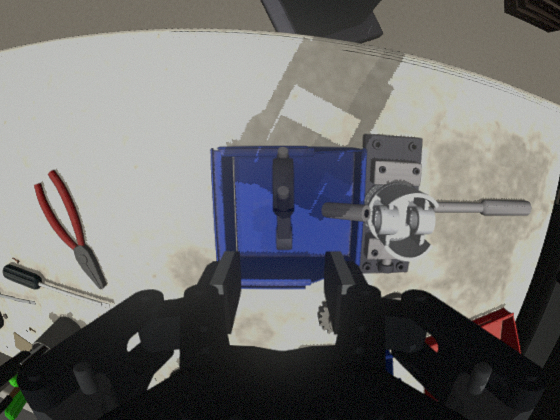

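Call:
apply_moves:
  commands:
    - [4.0,0,-2.0,-2.0,0]
    - [4.0,0,-3.0,-2,0]
    - [4.0,0,-3.0,0,0]
    - [4.0,0,-3.0,0,0]
    - [4.0,0,-3.0,0,0]
    - [4.0,0,-2.0,0,0]
    - [4.0,0,0,0,0]
    - [4.0,0,0,0,0]
    - [4.0,0,0,0,0]

```text
time_s: 26.43
eef_pos: [346.6, -471.6, 275.5]
ee_rot: [-0.0, 0.206, 0.979, 0.001]
force: [0.7, -0.6, -0.2]
grip_width: 0.464
```

Run:
```python
from h import *
import pickle
P=np.array([483.7,-221.7,0]);y=-1.987;px=np.array([math.cos(y),math.sin(y),0]);py=np.array([-px[1],px[0],0])
go([410,-326,68])
t=ctrl.capture('scene')[:,:,::-1];cv2.imwrite('pics/s24.png',t);a=cv2.imread('pics/s23.png')
crop(t,180,180,350,350,3.5,'s24c.png')
d=cv2.absdiff(t,a).max(2)[250:300,230:310];print('diff in bin',d.mean(),np.percentile(d,99))
w=ctrl.capture('wrist')[:,:,::-1];cv2.imwrite('pics/w24.png',w);pickle.dump(ctrl.camera_info('wrist'),open('w24.pkl','wb'))
t=ctrl.capture('top')[:,:,::-1];cv2.imwrite('pics/t24.png',t);crop(t,180,150,340,310,3.7,'t24c.png')
```

```text
t 26.43 tcp [ 346.6 -471.6  275.5] yaw 2.726 tilt [-0.001  0.002 -1.   ] F [ 0.7 -0.6 -0.2] w 0.464 j6 -2.29
cm tool [ 0.06 15.85 20.77] roll None
diff in bin 20.021 98.0
```

View pics/w24.png

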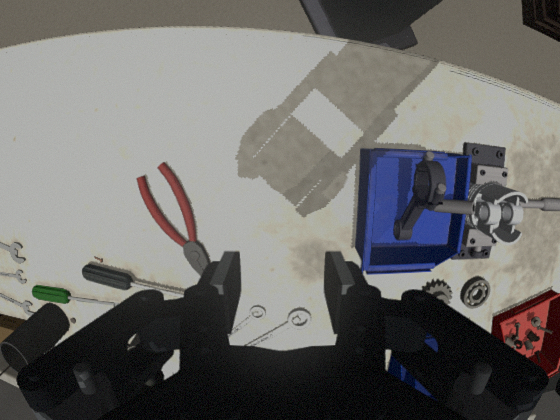

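View pics/t24c.png

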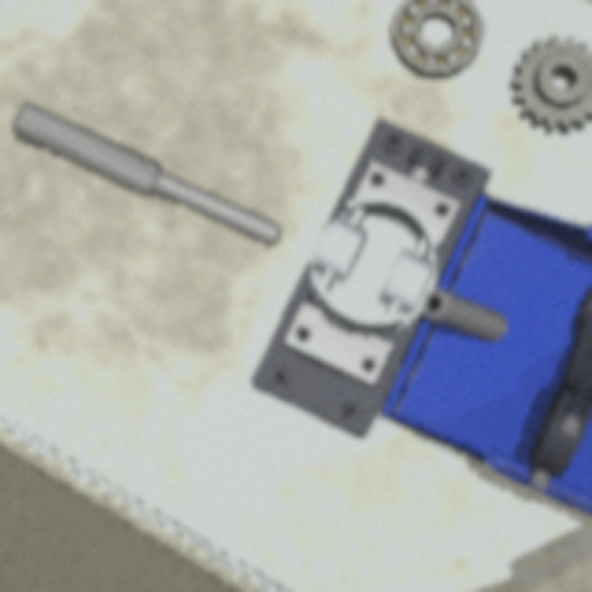

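View pics/s24c.png

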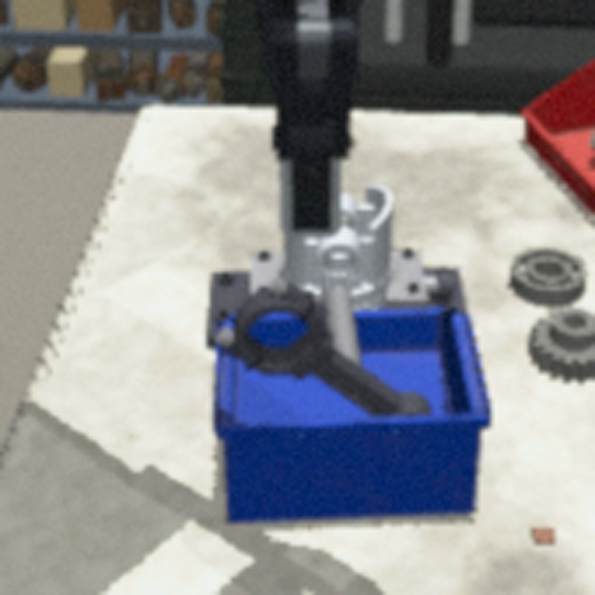

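Run:
```python
from h import *
import pickle
P=np.array([483.7,-221.7,0]);y=-1.987;px=np.array([math.cos(y),math.sin(y),0]);py=np.array([-px[1],px[0],0])
si=ctrl.camera_info('scene');wi=pickle.load(open('w24.pkl','rb'))
f=lambda p:np.round([(p-P)@px,(p-P)@py,p[2]],1)
p,r=tri(ray(si,(180+405/3.5,180+403/3.5)),ray(wi,(403,231),True));print('eye',f(p),np.round(r,1))
p,r=tri(ray(si,(180+277/3.5,180+333/3.5)),ray(wi,(430,183),True));print('big end',f(p),np.round(r,1))
crop(cv2.imread('pics/w24.png'),350,130,560,290,3.5,'w24c.png')
```

```text
eye [130.5  33.1  31.5] [0.2 0.2]
big end [121.9 -38.   77.7] [1. 1.]
```

View pics/w24c.png

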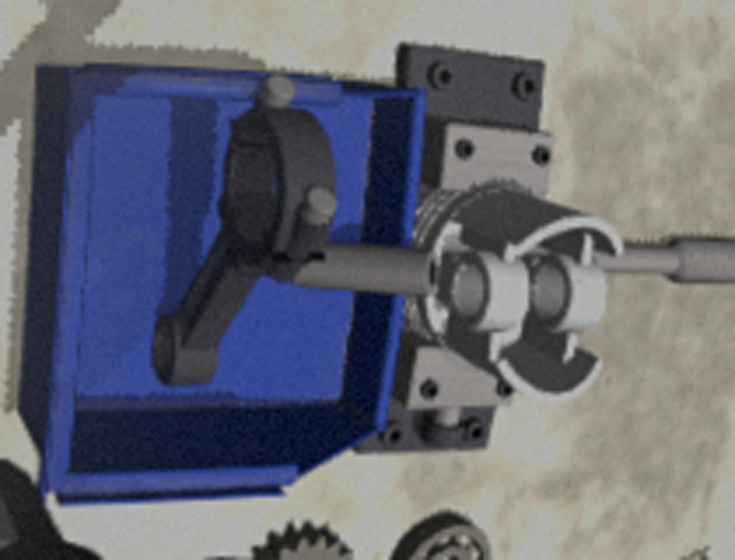

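Run:
```python
from rig import ctrl
print(ctrl.finish_job()); print(ctrl.sense()['time_s'])
```

```text
the job is handed in; nothing more can be done
None
the job is handed in; nothing more can be done
```

The piston is stripped and the job is handed in, at about 26.6 s of the 64 s allowed. No verdict was reported, so this rests on my own checks.

**What was done**
- **Bin:** I pinched its back rim and slid it square against the fixture. It measured 115 mm along x, -1 mm along y and within 0.01 rad of the piston's axis.
- **Pin:** I drove it out with the drift at about 10 N, and it dropped into the bin.
- **Drift:** I drew it back out and laid it flat on the bench, with its tip about 60 mm from the piston's middle.
- **Rod:** I lifted it out, lowered it until its small eye touched the bin floor, and released it. It did not visibly move on release.

**Last checks**
- **Rod:** It leans inside the bin, with its small eye on the floor and its big end near the side rim. I could not measure the eye's centre directly because the bin's back wall hid it. The top of the eye came out at about 31 mm, which puts its centre near 16 mm.
- **Pin:** It does not lie flat. It leans over the bin's low front at about 45 degrees, with its centre about 31 mm high (the limit is 42 mm) and about 57 mm towards the front from the bin's centre. I last measured that just after it dropped, and it looked unchanged in the final pictures.
- **Bystanders:** The bearing and the pinion looked undisturbed, and the arm was clear of everything.

**What went wrong**
- While setting the rod down I tried to swing it lower in a light grip. It did not turn, and the force rose to 56 N (the wrist limit is 120 N) before I backed off and simply released it.
- The automatic picture comparison meant to confirm the rod was still was spoiled by the arm's moving shadow. I judged it at rest by eye from two pictures.

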